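# Make up tomorrow's pill tower at the bedside

## Task

The orange pill pot is used up: first stand it upright in the bowl for washing. Then build tomorrow's pill tower in the white collar on top of the grey medicine box: the blue pot at the bottom, then the green, then the yellow, and the white lid last, each fully seated and let go before the next. Leave the mug, the torch and the hair grip where they are.

Things in the scene. Friction and masses are not known exactly. Their poses are not given: they have to be found in the camera images.
- orange_pot_mid (a point): Orange open round pill pot, 54 mm across, 35 mm high, straight sides, 35 to 70 g, loose, upright. Its lowest 5 mm are a foot tapering from 41 to 33 mm across, which drops into the 47 mm mouth of another pot or of the collar; the shoulder then rests on the rim, so a stacked pot adds 30 mm. This point: on its axis half-way up, 17.5 mm above its underside; z up. Empty.
- blue_pot_mid (a point): Blue open round pill pot, 54 mm across, 35 mm high, straight sides, 35 to 70 g, loose, upright. Its lowest 5 mm are a foot tapering from 41 to 33 mm across, which drops into the 47 mm mouth of another pot or of the collar; the shoulder then rests on the rim, so a stacked pot adds 30 mm. This point: on its axis half-way up, 17.5 mm above its underside; z up. Holds 3 white capsules.
- green_pot_mid (a point): Green open round pill pot, 54 mm across, 35 mm high, straight sides, 35 to 70 g, loose, upright. Its lowest 5 mm are a foot tapering from 41 to 33 mm across, which drops into the 47 mm mouth of another pot or of the collar; the shoulder then rests on the rim, so a stacked pot adds 30 mm. This point: on its axis half-way up, 17.5 mm above its underside; z up. Holds 3 white capsules.
- yellow_pot_mid (a point): Yellow open round pill pot, 54 mm across, 35 mm high, straight sides, 35 to 70 g, loose, upright. Its lowest 5 mm are a foot tapering from 41 to 33 mm across, which drops into the 47 mm mouth of another pot or of the collar; the shoulder then rests on the rim, so a stacked pot adds 30 mm. This point: on its axis half-way up, 17.5 mm above its underside; z up. Holds 3 white capsules.
- lid_mid (a point): White round lid for the pots, 35 mm high: the pots' tapered foot (0 to 5 mm above its underside), a disc 54 mm across (5 to 13 mm), a knob 24 mm across (13 to 35 mm). 35 to 70 g, loose, upright. Seated, its disc rests on the rim of the pot below, its foot inside. This point: on its axis, 17.5 mm above its underside, low in the knob; z up.
- collar (a point): White collar, 64 mm outer, 47 mm inner diameter, 8 mm high, amid the top of the fixed grey medicine box (110 mm in x, 140 mm in y, 60 mm high; a tilt-out bin stands out 17 mm on its -x face). This point: centre of the collar's mouth, level with its upper edge, 68 mm above the board; z up. A seated pot's underside is 5 mm below it.
- bowl_floor (a point): Small pale blue-green plastic bowl, 150 mm across the rim, 40 mm high, wall 3 mm; inside it is about 94 mm across at the floor, widening to 120 mm 12 mm above the board and 144 mm at the rim. Loose, 150 g. This point: centre of its inner floor, 4 mm above the board; z up.
- mug_mid (a point): White ceramic mug, 76 mm in diameter, 80 mm high, with a handle on its +y side. Loose; not to be moved. This point is on its axis half-way up.
- torch_mid (a point): Black torch lying on its side along its y, 127 mm long and 36 mm thick, with a red button on its -x side. Loose; not to be moved. This point is on its axis, 18 mm above the board.
- grip_mid (a point): Steel hair grip lying flat along its x, 66 mm long, 12 mm wide, 4 mm thick. Loose; not to be moved. This point is its centre.

How it is judged:
By the outcome, as a careful person would: the job done as asked, in the order asked, and still so for the second after the job is handed in, with the robot touching nothing.
It also fails if it takes over 138 s, if anything falls off the work surface, if the arm or the gripper's body presses on something with over 40 N, if the wrist force passes 120 N, or if a joint passes its speed limit or range.

## Robot

A 6-joint arm with a two-finger parallel gripper is mounted at the origin on the work surface. World frame = base frame: x ahead of the robot, y to its left, z up, the work surface at z = 0. Lengths are in m, angles in rad, forces in N, time in s.
With the tool pointing down it reaches from about 0.375 to 0.9 m from the base axis. Payload 3.1 kg.
Tool frame: the origin (TCP) lies at the very end of the fingers, on their centre line; the grasp point (between the pads) lies 19 mm behind it; z points along the fingers, y is the direction in which the jaws open and shut (so a half turn about z gives the same grasp; the last joint's range is limited). The gripper opens to 87 mm and grips with 3 to 60 N. Pads are 19 mm wide; open, the fingers measure 117 mm over their backs; the gripper's body (75 mm by 190 mm) begins 51 mm behind the grasp point.
Start: joints at [-1.3, 0.527, 1.433, -0, 1.181, -0.178], TCP at [0.271, -0.563, 0.223] pointing down, gripper open.
Joint ranges: [-3.08, 3.08], [-0.75, 2.2], [0.22, 2.44], [-1.43, 4.57], [0, 2.65], [-2.85, 2.85]. Speed limits (rad/s): [2.79, 2.79, 3.14, 3.14, 3.14, 3.14].

## Interface

Orientations are given as a unit quaternion [x, y, z, w].
In Python, from rig import robot, optics gives the robot as it stands.
- The arm moves only by the shell command python3 -m inch 'ROWS' [FORCE]. ROWS is JSON, a list of rows, each an object of numbers: "ax", "ay", "az": the turn, a rotation vector about the tool's x, y, z in rad; "dx", "dy", "dz": the shift along the tool's x, y, z in mm; "gripper": the opening in per cent of the stroke, from 0 (shut) to 100 (fully open). In form: [{"ax": .., "ay": .., "az": .., "dx": .., "dy": .., "dz": .., "gripper": ..}, ...]. A call has 1 to 8 rows; each row shifts and turns the commanded pose from where the row before left it, along the tool's axes as they then stand; what a row does not reach is not made up. A row lasts 1/10 s, in which the tool goes at most 50 mm and 8.59 degrees, less where a joint would pass 70% of its speed; a pose out of reach is approached as far as the arm can. A call with a gripper value outside its range is refused whole. The fingers move at their own pace and stop on an object; FORCE is the grip in N (left out, the last holds). Time passes only in rows, so rows that do not move let the fingers close. It gives the time, the measured TCP pose, the force and the opening at its end, in the units of the state.
- robot.get_obs(): the state, without advancing time (a new reading comes with each control period).
- optics.camera(name): name is "scene" or "top"; returns a dict with "img" (400x640x3 uint8, red, green, blue), "depth" (400x640 float32, m along the optical axis (not along the pixel's ray), 0 where there is no reading), "camera_matrix" (3x3 intrinsics, pixels), "k1" (the pictures are not rectified: a ray, as slopes to the right and down, at radius r is drawn at 1 + k1 r^2 times it, then the intrinsics apply), "position" and "attitude" of the camera in the world. Camera axes: x right, y up, looking along -z (the intrinsics and any distortion apply to the point x, -y, -z); pixel columns grow to the right and rows downward; lengths in m; the calibration is good to about 2 mm. A picture is of the moment at which its call begins.
- robot.hand_in(): hands the job in, once; it reports no verdict.
The state is a dict: "time": time; "q": joint angles; "joint_velocities": joint speeds; "joint_torque": joint torques, N m; "position": TCP position; "tool_rot": TCP orientation; "ft_force": force on the tool from outside, world axes, zero at the start; "moment": the same for the moment, N m; "grip_width": finger opening in m.
Only numpy, scipy, OpenCV 4.12 (cv2) and the standard library are available. Lean on these libraries where they do the work, as an engineer would, in place of code of your own. Each camera call takes 0.05 s, during which the arm holds its last target.

## Working session

There is one attempt and no reset: what is moved stays moved. The work goes in short steps, Python scripts to look and compute and a shell command to move; the robot and the scene stay as the last step left them, time stands still between calls to the robot, and variables do not carry over. Pictures are saved under pics/ and viewed, and the job is handed in when it is done.

```bash
ls; mkdir -p pics; cat > h.py <<'E'
import numpy as np, cv2
from scipy.spatial.transform import Rotation as R
from rig import robot, optics
def snap(name,fn):
    c=optics.camera(name); cv2.imwrite(f'pics/{fn}.png',c['img'][:,:,::-1]); np.savez(f'pics/{fn}.npz',**{k:np.asarray(v) for k,v in c.items()}); return c
def att(c):
    a=np.asarray(c['attitude']); return a if a.shape==(3,3) else R.from_quat(a).as_matrix()
def rays(c,uv):
    uv=np.atleast_2d(np.asarray(uv,float)).reshape(-1,1,2)
    p=cv2.undistortPoints(uv,np.asarray(c['camera_matrix']),np.array([float(c['k1']),0,0,0]))[:,0]
    return np.c_[p[:,0],-p[:,1],-np.ones(len(p))]@att(c).T
def onplane(c,uv,z):
    d=rays(c,uv);o=np.asarray(c['position']);t=(z-o[2])/d[:,2];return o+d*t[:,None]
def proj(c,P):
    p=(np.atleast_2d(P)-np.asarray(c['position']))@att(c);x=p[:,0]/-p[:,2];y=-p[:,1]/-p[:,2]
    r=1+float(c['k1'])*(x*x+y*y);K=np.asarray(c['camera_matrix']);return np.c_[K[0,0]*x*r+K[0,2],K[1,1]*y*r+K[1,2]]
def cloud(c):
    v,u=np.mgrid[0:400,0:640];d=rays(c,np.c_[u.ravel(),v.ravel()])
    return (np.asarray(c['position'])+d*c['depth'].reshape(-1,1)).reshape(400,640,3)
E
python3 - <<'E'
from h import *
for n in('scene','top'):
    c=snap(n,n+'0');print(n,c['camera_matrix'],c['k1'],c['position'],c['attitude'])
print(robot.get_obs())
E
```

```text
pics
scene [[516.55953745   0.         314.43179069]
 [  0.         516.55953745 201.90179544]
 [  0.           0.           1.        ]] -0.040036460412753924 [ 1.38308867 -0.69987303  1.08375733] [0.35575511 0.15486503 0.39000412 0.83507599]
top [[370.38975433   0.         322.231381  ]
 [  0.         370.38975433 210.00208196]
 [  0.           0.           1.        ]] 0.013090503896240379 [0.45837651 0.00637308 1.02175333] [ 0.04484677 -0.04974107 -0.70337087  0.70766095]
{'time': 0.1, 'q': array([-1.30051337e+00,  5.28362751e-01,  1.43376635e+00, -1.22416195e-05,
        1.18140867e+00, -1.78487814e-01]), 'joint_velocities': array([ 0.00078497, -0.00014166, -0.00287224,  0.00021728, -0.00069433,
        0.00018104]), 'joint_torque': array([ 8.40072084e-05, -4.40984666e+01, -1.77149999e+01,  6.34676311e-02,
        5.33199264e-02, -3.70152702e-05]), 'position': array([ 0.27101323, -0.56245443,  0.2216784 ]), 'tool_rot': array([ 9.74930068e-01,  2.22509364e-01, -5.02767131e-05, -9.71272780e-04]), 'ft_force': array([ 0.22880628, -0.08219151, -0.19617227]), 'moment': array([ 0.05236552,  0.02218425, -0.0087668 ]), 'grip_width': 0.08689057653505704}
```

View pics/scene0.png

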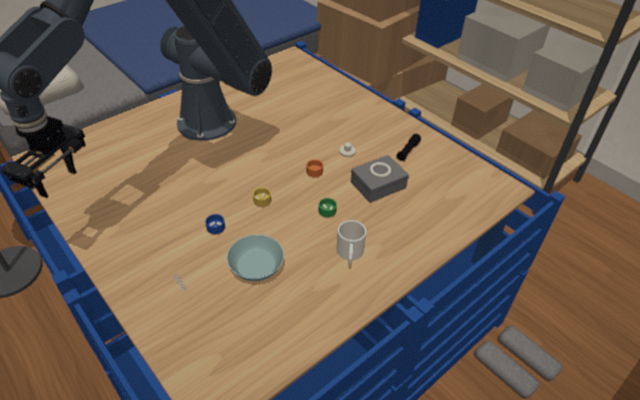

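View pics/top0.png

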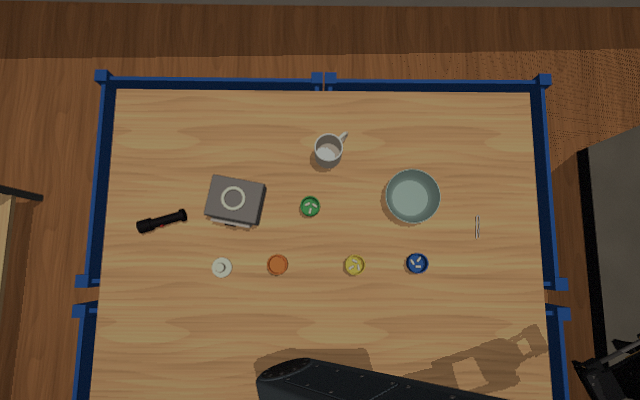

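The top view (image up = +x, left = +y) shows the pots near row 265 (orange 278, yellow 354, blue 417), with green at (310,207). The lid is at (222,267), the collar at (233,198), the bowl at (412,196), the mug at (328,150), the torch at (162,221) and the grip at (477,227).

```bash
cat >> h.py <<'E'
HUE=dict(orange=(4,16),yellow=(20,34),green=(50,85),blue=(108,125))
SEED=dict(top=dict(orange=(278,265),yellow=(354,265),green=(310,207),blue=(417,263)),scene=dict(orange=(315,168),yellow=(262,197),green=(328,208),blue=(215,224)))
def mask(c,col,uv,r=22,smin=130):
    h=cv2.cvtColor(c['img'],cv2.COLOR_RGB2HSV);lo,hi=HUE[col]
    m=cv2.inRange(h,(lo,smin,40),(hi,255,255))
    z=np.zeros_like(m);cv2.circle(z,tuple(int(i) for i in uv),r,255,-1);m&=z
    n,l,s,_=cv2.connectedComponentsWithStats(m)
    k=1+np.argmax(s[1:,4]);return (l==k).astype(np.uint8)
E
python3 - <<'E'
from h import *
def ld(n): return {k:v for k,v in np.load(f'pics/{n}.npz').items()}
T=ld('top0');S=ld('scene0')
for c,n in((T,'top'),(S,'scene')):
    X=cloud(c)
    for col,uv in SEED[n].items():
        m=mask(c,col,uv); cn=max(cv2.findContours(m,0,1)[0],key=cv2.contourArea)
        hull=cv2.convexHull(cn)[:,0]
        (cx,cy),r=cv2.minEnclosingCircle(cn); 
        p=onplane(c,hull,0.035); (a,b),rr=cv2.minEnclosingCircle((p[:,:2]*1000).astype(np.float32))
        P=X[(m>0)&(c['depth']>0)]
        P=P[(P[:,2]>.028)&(P[:,2]<.045)]
        (e,f),r2=cv2.minEnclosingCircle((P[:,:2]*1000).astype(np.float32))
        print(n,col,m.sum(),np.round([cx,cy,r],1),'rimplane',np.round([a,b,rr],1),'depth',len(P),np.round([e,f,r2],1),np.round(P[:,2].max(),4))
E
```

```text
top orange 363 [277.  264.5  11.1] rimplane [446.  118.3  28.9] depth 87 [446.1 118.6  27. ] 0.0395
top yellow 281 [354.8 264.5  10.4] rimplane [447.2 -86.6  27.4] depth 82 [446.6 -87.4  26.8] 0.0391
top green 137 [309.7 205.8   9.6] rimplane [602.5  33.8  26. ] depth 50 [603.   33.2  26.2] 0.0382
top blue 223 [416.5 263.   10.7] rimplane [ 452.8 -250.2   27.9] depth 64 [ 452.4 -252.6   26.1] 0.0393
scene orange 263 [314.3 167.7   9.4] rimplane [460.2 108.3  42. ] depth 91 [449.9 117.4  29.6] 0.0413
scene yellow 245 [261.5 196.5   9.9] rimplane [462.5 -94.7  38. ] depth 89 [453.4 -86.5  28.4] 0.0415
scene green 166 [327.  207.2   8.7] rimplane [617.7  25.   33.5] depth 57 [609.4  32.1  27.2] 0.0393
scene blue 206 [214.8 223.7   9.3] rimplane [ 469.4 -257.6   35.1] depth 57 [ 458.1 -253.4   28. ] 0.0419
```

```bash
python3 - <<'E'
from h import *
from scipy.optimize import least_squares
def ld(n): return {k:v for k,v in np.load(f'pics/{n}.npz').items()}
T=ld('top0');S=ld('scene0')
CT,CS=cloud(T),cloud(S)
def sel(X,xy,r,z0,z1):
    P=X.reshape(-1,3);P=P[np.isfinite(P).all(1)]
    return P[(np.hypot(*(P[:,:2]-xy).T)<r)&(P[:,2]>z0)&(P[:,2]<z1)]
def midcirc(P):
    (e,f),r=cv2.minEnclosingCircle((P[:,:2]*1000).astype(np.float32));return np.round([e,f,r,len(P)],1)
print('board z',np.median(sel(CT,(.5,0),.03,-.02,.02)[:,2]),np.median(sel(CS,(.5,0),.03,-.02,.02)[:,2]))
for n,uv,z in(('lid',(222,267),.02),('collar',(233,198),.068),('bowl',(412,196),.04),('mug',(328,150),.08),('torch',(162,221),.018),('grip',(477,227),.002)):
    g=onplane(T,uv,z)[0];print(n,g)
    for l,X in(('T',CT),('S',CS)):
        if n=='lid':
            P=sel(X,g[:2],.045,.006,.018);K=sel(X,g[:2],.045,.025,.045);print(l,'disc',midcirc(P),'knob',midcirc(K))
        if n=='collar':
            P=sel(X,g[:2],.05,.0645,.08);print(l,midcirc(P)); Q=sel(X,g[:2],.1,.05,.08); print(cv2.minAreaRect((Q[:,:2]*1000).astype(np.float32)), np.median(Q[:,2]));
            Q=sel(X,g[:2],.12,.012,.05); print('low',Q.min(0),Q.max(0))
        if n=='bowl':
            P=sel(X,g[:2],.1,.033,.05);print(l,midcirc(P));F=sel(X,g[:2],.035,-.01,.02);print('floor',np.median(F,0))
        if n=='mug':
            P=sel(X,g[:2],.08,.07,.1);print(l,midcirc(P),cv2.minAreaRect((P[:,:2]*1000).astype(np.float32)))
        if n=='torch':
            P=sel(X,g[:2],.1,.008,.05);print(l,cv2.minAreaRect((P[:,:2]*1000).astype(np.float32)),P[:,2].max())
# floor circle of bowl by image? print heights
E
```

```text
board z 0.00029614732499994023 0.001944524199404718
lid [0.43827509 0.26607927 0.02      ]
T disc [436.3 269.   27.2 245. ] knob [437.2 268.4  11.7  68. ]
S disc [434.1 267.2  40.8 114. ] knob [439.7 271.8  15.8  44. ]
collar [0.61683903 0.23256675 0.068     ]
T [613.4 225.3  40.6 235. ]
((617.5776977539062, 232.66372680664062), (140.36366271972656, 113.0925521850586), 79.88008880615234) 0.05988279877686564
low [0.54350876 0.15379776 0.01211864] [0.66227345 0.31179597 0.04992088]
S [618.  232.1  49.3 202. ]
((621.5406494140625, 233.16378784179688), (144.562744140625, 115.57955932617188), 80.51655578613281) 0.06223760981301674
low [0.50641803 0.15263216 0.01203874] [0.68876028 0.29351464 0.04988593]
bowl [ 0.63022175 -0.24142087  0.04      ]
T [ 632.5 -243.    76.   368. ]
floor [ 0.63060497 -0.24180483  0.00431592]
S [ 635.  -242.5   76.7  395. ]
floor [ 0.63082224 -0.24257517  0.00556484]
mug [ 0.74408167 -0.01404299  0.08      ]
T [761.4 -20.6  46.7 181. ] ((755.2777709960938, -17.090526580810547), (76.83016967773438, 74.52643585205078), 0.4245729446411133)
S [766.4 -20.9  51.5 269. ] ((758.752197265625, -19.96280288696289), (74.49002075195312, 90.33369445800781), 8.46229362487793)
torch [0.56066903 0.43359699 0.018     ]
T ((561.09228515625, 435.04443359375), (36.88351058959961, 127.2867431640625), 16.971399307250977) 0.037727589911463744
S ((579.4337768554688, 429.1631774902344), (125.85498046875, 137.22787475585938), 71.11614990234375) 0.040811036277364376
grip [ 0.5511533  -0.42823845  0.002     ]
```

```bash
python3 - <<'E'
import cv2,numpy as np
t=cv2.imread('pics/top0.png');s=cv2.imread('pics/scene0.png')
a=cv2.resize(t[120:300,120:500],None,fx=2.1,fy=2.1,interpolation=cv2.INTER_CUBIC)
cv2.imwrite('pics/z1.png',a)
b=cv2.resize(s[120:300,150:450],None,fx=2.6,fy=2.6,interpolation=cv2.INTER_CUBIC);cv2.imwrite('pics/z2.png',b)
E
```

```text
(no output)
```

View pics/z1.png

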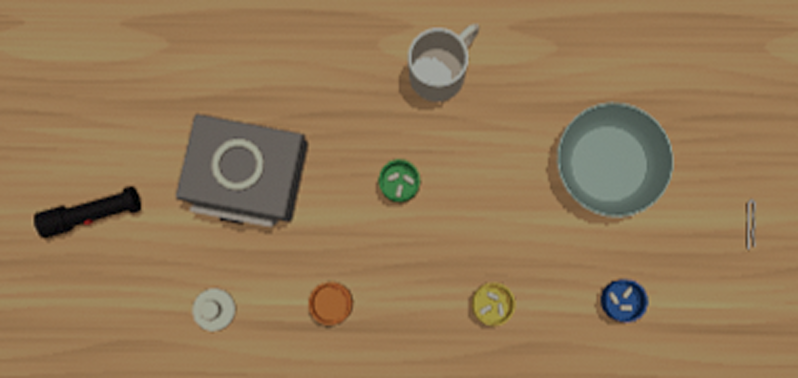

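View pics/z2.png

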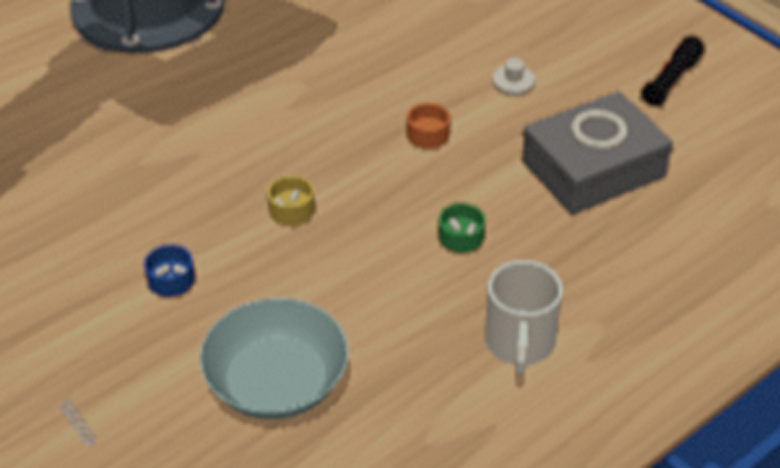

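Both views agree on the positions to a few mm, with the scene camera reading about 4 mm further in x. The sizes and heights match those given. Working points in mm are:

| Item | x | y |
|---|---|---|
| Orange pot | 448 | 118 |
| Yellow pot | 449 | -87 |
| Green pot | 605 | 33 |
| Blue pot | 455 | -252 |
| Lid | 438 | 269 |
| Collar | 619 | 232 |
| Bowl | 631 | -242 |

I'll turn the tool square first, so the jaws open along world y.

```bash
python3 -m inch '[{"az":0.15,"gripper":100},{"az":0.15},{"az":0.149}]' 20
```

```text
invalid input
```

```bash
python3 -m inch '[{"ax":0,"ay":0,"az":0.149,"dx":0,"dy":0,"dz":0,"gripper":100},{"ax":0,"ay":0,"az":0.149,"dx":0,"dy":0,"dz":0,"gripper":100},{"ax":0,"ay":0,"az":0.149,"dx":0,"dy":0,"dz":0,"gripper":100}]' 20
```

```text
time: 0.4
position: [0.2711, -0.5626, 0.2219]
tool_rot: [1.0, -0.002, -0.0, -0.001]
ft_force: [-0.2, -0.7, 0.0]
grip_width: 0.0874
```

```bash
python3 -m inch '[{"ax":0,"ay":0,"az":0,"dx":11,"dy":-42.5,"dz":0,"gripper":100},{"ax":0,"ay":0,"az":0,"dx":11,"dy":-42.5,"dz":0,"gripper":100},{"ax":0,"ay":0,"az":0,"dx":11,"dy":-42.5,"dz":0,"gripper":100},{"ax":0,"ay":0,"az":0,"dx":11,"dy":-42.5,"dz":0,"gripper":100},{"ax":0,"ay":0,"az":0,"dx":11,"dy":-42.5,"dz":0,"gripper":100},{"ax":0,"ay":0,"az":0,"dx":11,"dy":-42.5,"dz":0,"gripper":100},{"ax":0,"ay":0,"az":0,"dx":11,"dy":-42.5,"dz":0,"gripper":100},{"ax":0,"ay":0,"az":0,"dx":11,"dy":-42.5,"dz":0,"gripper":100}]'; python3 -m inch '[{"ax":0,"ay":0,"az":0,"dx":11,"dy":-42.5,"dz":0,"gripper":100},{"ax":0,"ay":0,"az":0,"dx":11,"dy":-42.5,"dz":0,"gripper":100},{"ax":0,"ay":0,"az":0,"dx":11,"dy":-42.5,"dz":0,"gripper":100},{"ax":0,"ay":0,"az":0,"dx":11,"dy":-42.5,"dz":0,"gripper":100},{"ax":0,"ay":0,"az":0,"dx":11,"dy":-42.5,"dz":0,"gripper":100},{"ax":0,"ay":0,"az":0,"dx":11,"dy":-42.5,"dz":0,"gripper":100},{"ax":0,"ay":0,"az":0,"dx":11,"dy":-42.5,"dz":0,"gripper":100},{"ax":0,"ay":0,"az":0,"dx":11,"dy":-42.5,"dz":0,"gripper":100}]'
```

```text
time: 1.2
position: [0.3585, -0.2211, 0.2224]
tool_rot: [1.0, 0.001, -0.0, -0.0]
ft_force: [1.4, -0.1, 0.5]
grip_width: 0.0871
time: 2.0
position: [0.4459, 0.1191, 0.2224]
tool_rot: [1.0, 0.001, -0.0, 0.0]
ft_force: [-0.1, -0.2, -0.4]
grip_width: 0.0866
```

```bash
python3 -m inch '[{"ax":0,"ay":0,"az":0,"dx":2,"dy":1,"dz":35,"gripper":100},{"ax":0,"ay":0,"az":0,"dx":0,"dy":0,"dz":35,"gripper":100},{"ax":0,"ay":0,"az":0,"dx":0,"dy":0,"dz":35,"gripper":100},{"ax":0,"ay":0,"az":0,"dx":0,"dy":0,"dz":35,"gripper":100},{"ax":0,"ay":0,"az":0,"dx":0,"dy":0,"dz":25,"gripper":100},{"ax":0,"ay":0,"az":0,"dx":0,"dy":0,"dz":10,"gripper":100},{"ax":0,"ay":0,"az":0,"dx":0,"dy":0,"dz":0,"gripper":100}]'
python3 - <<'E'
from h import *
c=snap('scene','s1');a=c['img'][60:260,160:460,::-1];cv2.imwrite('pics/s1z.png',cv2.resize(a,None,fx=2.6,fy=2.6,interpolation=3))
E
```

```text
time: 2.7
position: [0.4471, 0.1162, 0.0464]
tool_rot: [1.0, 0.001, -0.002, 0.0]
ft_force: [-0.0, 0.4, -0.0]
grip_width: 0.0871
```

View pics/s1z.png

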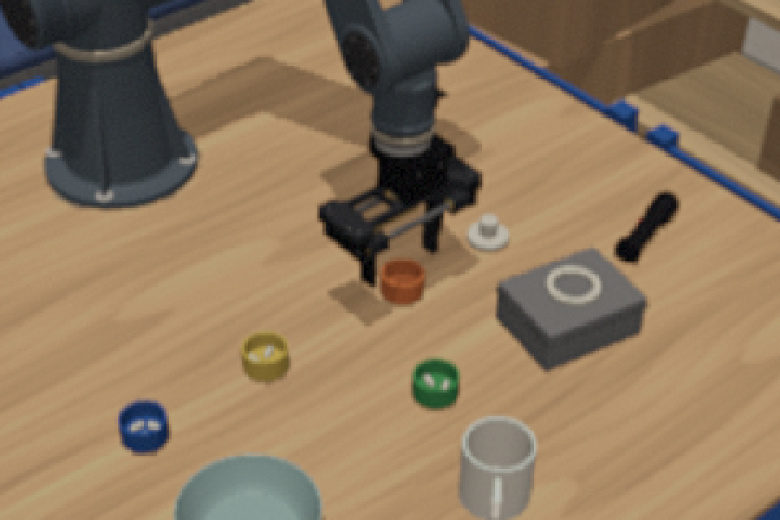

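The fingers straddle the orange pot at zoomed (403,282), and the lid at (488,232) is clear. Next I go down and grip.

```bash
python3 -m inch '[{"ax":0,"ay":0,"az":0,"dx":0,"dy":-2,"dz":20,"gripper":100},{"ax":0,"ay":0,"az":0,"dx":0,"dy":0,"dz":14,"gripper":100},{"ax":0,"ay":0,"az":0,"dx":0,"dy":0,"dz":0,"gripper":50},{"ax":0,"ay":0,"az":0,"dx":0,"dy":0,"dz":0,"gripper":30},{"ax":0,"ay":0,"az":0,"dx":0,"dy":0,"dz":0,"gripper":30},{"ax":0,"ay":0,"az":0,"dx":0,"dy":0,"dz":0,"gripper":30},{"ax":0,"ay":0,"az":0,"dx":0,"dy":0,"dz":0,"gripper":30},{"ax":0,"ay":0,"az":0,"dx":0,"dy":0,"dz":0,"gripper":30}]' 15;python3 -m inch '[{"ax":0,"ay":0,"az":0,"dx":0,"dy":0,"dz":-5,"gripper":30},{"ax":0,"ay":0,"az":0,"dx":0,"dy":0,"dz":-20,"gripper":30},{"ax":0,"ay":0,"az":0,"dx":0,"dy":0,"dz":-35,"gripper":30},{"ax":0,"ay":0,"az":0,"dx":0,"dy":0,"dz":-40,"gripper":30},{"ax":0,"ay":0,"az":0,"dx":0,"dy":0,"dz":-20,"gripper":30},{"ax":0,"ay":0,"az":0,"dx":0,"dy":0,"dz":0,"gripper":30}]'
python3 - <<'E'
from h import *
print(robot.get_obs()['moment'])
c=snap('scene','s2');a=c['img'][60:260,160:460,::-1];cv2.imwrite('pics/s2z.png',cv2.resize(a,None,fx=2.6,fy=2.6,interpolation=3))
E
```

```text
time: 3.55
position: [0.4484, 0.1183, 0.0141]
tool_rot: [1.0, 0.001, 0.001, -0.0]
ft_force: [-0.1, -0.4, 6.0]
grip_width: 0.0526
time: 4.15
position: [0.4498, 0.1184, 0.1364]
tool_rot: [1.0, 0.001, 0.003, -0.0]
ft_force: [0.5, -0.0, -1.0]
grip_width: 0.0524
[ 0.03855245  0.01379292 -0.02652485]
```

View pics/s2z.png

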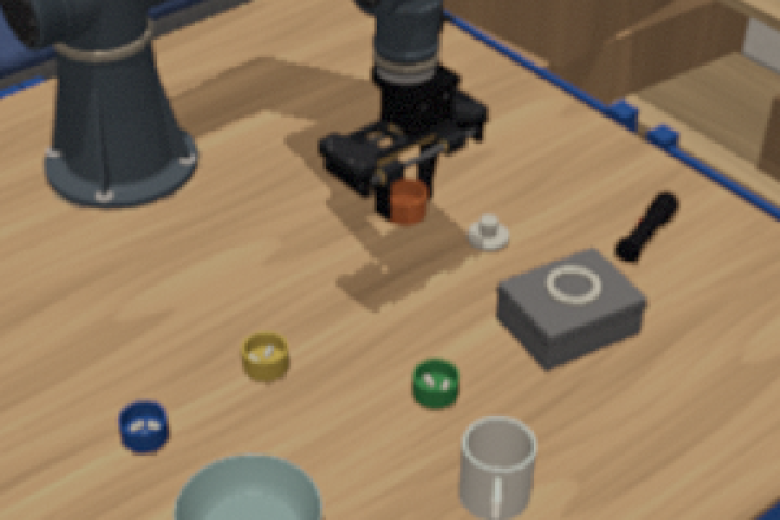

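```bash
cat >> h.py <<'E'
def held(c,col,r=30,off=.012):
    "compare held-pot mask bbox with the bbox projected for a pot whose underside is off below TCP"
    p=np.asarray(robot.get_obs()['position']);uv=proj(c,p+[0,0,.005])[0]
    m=mask(c,col,uv,r);x,y,w,h=cv2.boundingRect(m)
    t=np.linspace(0,2*np.pi,60);Q=np.concatenate([np.c_[.027*np.cos(t),.027*np.sin(t),0*t+z] for z in(.005,.035)])+p-[0,0,off]
    q=proj(c,Q);print('tcp',p.round(4),'mask',x,y,x+w,y+h,'exp',q.min(0).round(1),q.max(0).round(1))
E
python3 - <<'E'
from h import *
c={k:v for k,v in np.load('pics/s2.npz').items()}
held(c,'orange')
c0={k:v for k,v in np.load('pics/scene0.npz').items()}
m=mask(c0,'orange',(315,168));print(cv2.boundingRect(m))
t=np.linspace(0,2*np.pi,60)
for x in (.446,.448,.450):
  q=proj(c0,np.concatenate([np.c_[x+.027*np.cos(t),.118+.027*np.sin(t),0*t+z] for z in(.005,.035)]));print(x,q.min(0).round(1),q.max(0).round(1))
E
```

```text
tcp [0.4487 0.1183 0.1348] mask 309 128 325 147 exp [305.4 127.3] [323.6 146.3]
(306, 159, 18, 18)
0.446 [304.5 158.4] [321.8 176.8]
0.448 [304.9 158.7] [322.2 177.1]
0.45 [305.3 159. ] [322.6 177.4]
```

```bash
python3 -m inch '[{"ax":0,"ay":0,"az":0,"dx":15,"dy":25,"dz":0,"gripper":30},{"ax":0,"ay":0,"az":0,"dx":21,"dy":42,"dz":0,"gripper":30},{"ax":0,"ay":0,"az":0,"dx":21,"dy":42,"dz":0,"gripper":30},{"ax":0,"ay":0,"az":0,"dx":21,"dy":42,"dz":0,"gripper":30},{"ax":0,"ay":0,"az":0,"dx":21,"dy":42,"dz":0,"gripper":30},{"ax":0,"ay":0,"az":0,"dx":21,"dy":42,"dz":0,"gripper":30},{"ax":0,"ay":0,"az":0,"dx":21,"dy":42,"dz":0,"gripper":30},{"ax":0,"ay":0,"az":0,"dx":21,"dy":42,"dz":0,"gripper":30}]';python3 -m inch '[{"ax":0,"ay":0,"az":0,"dx":21,"dy":42,"dz":0,"gripper":30},{"ax":0,"ay":0,"az":0,"dx":0,"dy":0,"dz":20,"gripper":30},{"ax":0,"ay":0,"az":0,"dx":0,"dy":0,"dz":30,"gripper":30},{"ax":0,"ay":0,"az":0,"dx":0,"dy":0,"dz":20,"gripper":30},{"ax":0,"ay":0,"az":0,"dx":0,"dy":0,"dz":0,"gripper":30}]'
```

```text
time: 5.0
position: [0.6097, -0.2017, 0.131]
tool_rot: [1.0, 0.001, -0.002, -0.001]
ft_force: [-0.1, -0.2, -1.0]
grip_width: 0.0526
time: 5.5
position: [0.6275, -0.2404, 0.0575]
tool_rot: [1.0, 0.001, -0.005, -0.003]
ft_force: [0.1, 0.5, -1.1]
grip_width: 0.0525
```

```bash
for i in 1 2; do python3 -m inch '[{"ax":0,"ay":0,"az":0,"dx":0,"dy":0,"dz":0,"gripper":30},{"ax":0,"ay":0,"az":0,"dx":0,"dy":0,"dz":0,"gripper":30}]'|grep -E 'pos|rot|ft';done
```

```text
position: [0.6322, -0.2426, 0.0641]
tool_rot: [1.0, 0.001, 0.001, 0.0]
ft_force: [-0.8, 0.2, 0.2]
position: [0.6323, -0.2427, 0.0649]
tool_rot: [1.0, 0.001, 0.001, 0.001]
ft_force: [0.6, -0.7, 0.4]
```

```bash
python3 -m inch '[{"ax":0,"ay":0,"az":0,"dx":0,"dy":0,"dz":15,"gripper":30},{"ax":0,"ay":0,"az":0,"dx":0,"dy":0,"dz":15,"gripper":30},{"ax":0,"ay":0,"az":0,"dx":0,"dy":0,"dz":10,"gripper":30},{"ax":0,"ay":0,"az":0,"dx":0,"dy":0,"dz":3,"gripper":30},{"ax":0,"ay":0,"az":0,"dx":0,"dy":0,"dz":0,"gripper":30},{"ax":0,"ay":0,"az":0,"dx":0,"dy":0,"dz":0,"gripper":30},{"ax":0,"ay":0,"az":0,"dx":0,"dy":0,"dz":0,"gripper":30}]';python3 -m inch '[{"ax":0,"ay":0,"az":0,"dx":0,"dy":0,"dz":2,"gripper":30},{"ax":0,"ay":0,"az":0,"dx":0,"dy":0,"dz":1,"gripper":30},{"ax":0,"ay":0,"az":0,"dx":0,"dy":0,"dz":0,"gripper":30},{"ax":0,"ay":0,"az":0,"dx":0,"dy":0,"dz":0,"gripper":30}]'
```

```text
time: 6.6
position: [0.632, -0.2426, 0.0207]
tool_rot: [1.0, 0.001, 0.0, 0.0]
ft_force: [0.0, 0.6, -0.5]
grip_width: 0.0527
time: 7.0
position: [0.6319, -0.2426, 0.0182]
tool_rot: [1.0, 0.001, 0.0, 0.0]
ft_force: [0.3, -1.0, 4.6]
grip_width: 0.0524
```

```bash
python3 -m inch '[{"ax":0,"ay":0,"az":0,"dx":0,"dy":0,"dz":0,"gripper":70},{"ax":0,"ay":0,"az":0,"dx":0,"dy":0,"dz":0,"gripper":75},{"ax":0,"ay":0,"az":0,"dx":0,"dy":0,"dz":0,"gripper":75},{"ax":0,"ay":0,"az":0,"dx":0,"dy":0,"dz":-10,"gripper":75},{"ax":0,"ay":0,"az":0,"dx":0,"dy":0,"dz":-25,"gripper":75},{"ax":0,"ay":0,"az":0,"dx":0,"dy":0,"dz":-40,"gripper":75},{"ax":0,"ay":0,"az":0,"dx":0,"dy":0,"dz":-40,"gripper":75}]';python3 -m inch '[{"ax":0,"ay":0,"az":0,"dx":-38,"dy":2,"dz":0,"gripper":100},{"ax":0,"ay":0,"az":0,"dx":-46,"dy":3,"dz":0,"gripper":100},{"ax":0,"ay":0,"az":0,"dx":-46,"dy":3,"dz":0,"gripper":100},{"ax":0,"ay":0,"az":0,"dx":-46,"dy":2,"dz":0,"gripper":100},{"ax":0,"ay":0,"az":0,"dx":0,"dy":0,"dz":0,"gripper":100},{"ax":0,"ay":0,"az":0,"dx":0,"dy":0,"dz":0,"gripper":100},{"ax":0,"ay":0,"az":0,"dx":0,"dy":0,"dz":0,"gripper":100}]'
python3 - <<'E'
from h import *
c=snap('scene','s3');a=c['img'][100:300,130:430,::-1];cv2.imwrite('pics/s3z.png',cv2.resize(a,None,fx=2.6,fy=2.6,interpolation=3))
E
```

```text
time: 7.7
position: [0.6312, -0.2422, 0.1335]
tool_rot: [1.0, 0.001, -0.001, -0.0]
ft_force: [1.0, -0.3, -0.1]
grip_width: 0.0652
time: 8.4
position: [0.4572, -0.2538, 0.1333]
tool_rot: [1.0, 0.001, 0.001, 0.001]
ft_force: [0.3, -0.2, 0.3]
grip_width: 0.0868
```

View pics/s3z.png

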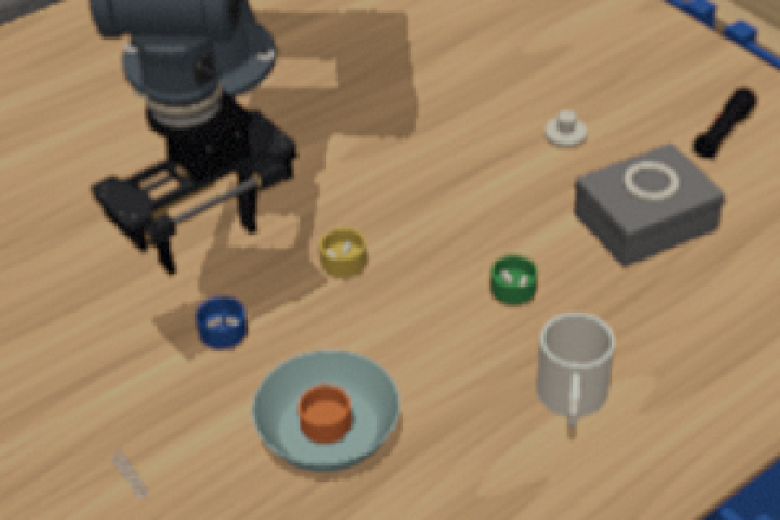

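The orange pot stands upright in the bowl at zoomed (326,413). Blue is next.

```bash
python3 -m inch '[{"ax":0,"ay":0,"az":0,"dx":-2,"dy":-1,"dz":30,"gripper":100},{"ax":0,"ay":0,"az":0,"dx":0,"dy":0,"dz":40,"gripper":100},{"ax":0,"ay":0,"az":0,"dx":0,"dy":0,"dz":30,"gripper":100},{"ax":0,"ay":0,"az":0,"dx":0,"dy":0,"dz":15,"gripper":100},{"ax":0,"ay":0,"az":0,"dx":0,"dy":0,"dz":4,"gripper":100},{"ax":0,"ay":0,"az":0,"dx":0,"dy":0,"dz":0,"gripper":100},{"ax":0,"ay":0,"az":0,"dx":0,"dy":0,"dz":0,"gripper":100},{"ax":0,"ay":0,"az":0,"dx":0,"dy":0,"dz":0,"gripper":60}]';python3 -m inch '[{"ax":0,"ay":0,"az":0,"dx":0,"dy":0,"dz":0,"gripper":40},{"ax":0,"ay":0,"az":0,"dx":0,"dy":0,"dz":0,"gripper":30},{"ax":0,"ay":0,"az":0,"dx":0,"dy":0,"dz":0,"gripper":30},{"ax":0,"ay":0,"az":0,"dx":0,"dy":0,"dz":0,"gripper":30},{"ax":0,"ay":0,"az":0,"dx":0,"dy":0,"dz":0,"gripper":30},{"ax":0,"ay":0,"az":0,"dx":0,"dy":0,"dz":0,"gripper":30}]' 15
```

```text
time: 9.25
position: [0.4546, -0.2523, 0.0146]
tool_rot: [1.0, 0.001, 0.001, 0.001]
ft_force: [-0.6, 1.0, -0.2]
grip_width: 0.0842
time: 9.85
position: [0.4537, -0.2519, 0.0138]
tool_rot: [1.0, 0.001, 0.0, 0.0]
ft_force: [0.1, -0.1, 2.5]
grip_width: 0.0537
```

```bash
python3 -m inch '[{"ax":0,"ay":0,"az":0,"dx":0,"dy":0,"dz":-8,"gripper":30},{"ax":0,"ay":0,"az":0,"dx":0,"dy":0,"dz":-25,"gripper":30},{"ax":0,"ay":0,"az":0,"dx":0,"dy":0,"dz":-40,"gripper":30},{"ax":0,"ay":0,"az":0,"dx":0,"dy":0,"dz":-40,"gripper":30},{"ax":0,"ay":0,"az":0,"dx":0,"dy":0,"dz":-25,"gripper":30},{"ax":0,"ay":0,"az":0,"dx":0,"dy":0,"dz":0,"gripper":30},{"ax":0,"ay":0,"az":0,"dx":0,"dy":0,"dz":0,"gripper":30},{"ax":0,"ay":0,"az":0,"dx":0,"dy":0,"dz":0,"gripper":30}]'
python3 - <<'E'
from h import *
c=snap('scene','s4');held(c,'blue',off=.014);a=c['img'][100:300,100:400,::-1];cv2.imwrite('pics/s4z.png',cv2.resize(a,None,fx=2.6,fy=2.6,interpolation=3))
E
```

```text
time: 10.65
position: [0.4527, -0.2509, 0.1504]
tool_rot: [1.0, 0.001, -0.001, -0.001]
ft_force: [-0.3, 0.3, 0.7]
grip_width: 0.0538
tcp [ 0.4526 -0.2509  0.1501] mask 200 178 220 198 exp [197.7 176. ] [219.8 198.3]
```

View pics/s4z.png

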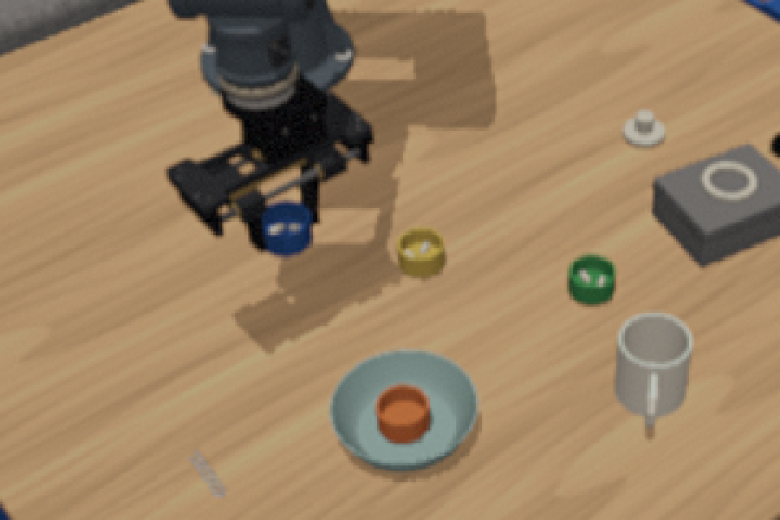

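Blue is held level, with its capsules inside, at zoomed (287,229). Now over to the collar.

```bash
python3 -m inch '[{"ax":0,"ay":0,"az":0,"dx":10,"dy":-28,"dz":0,"gripper":30},{"ax":0,"ay":0,"az":0,"dx":15,"dy":-44,"dz":0,"gripper":30},{"ax":0,"ay":0,"az":0,"dx":15,"dy":-44,"dz":0,"gripper":30},{"ax":0,"ay":0,"az":0,"dx":15,"dy":-44,"dz":0,"gripper":30},{"ax":0,"ay":0,"az":0,"dx":15,"dy":-44,"dz":0,"gripper":30},{"ax":0,"ay":0,"az":0,"dx":15,"dy":-44,"dz":0,"gripper":30},{"ax":0,"ay":0,"az":0,"dx":15,"dy":-44,"dz":0,"gripper":30},{"ax":0,"ay":0,"az":0,"dx":15,"dy":-44,"dz":0,"gripper":30}]';python3 -m inch '[{"ax":0,"ay":0,"az":0,"dx":15,"dy":-44,"dz":0,"gripper":30},{"ax":0,"ay":0,"az":0,"dx":15,"dy":-44,"dz":0,"gripper":30},{"ax":0,"ay":0,"az":0,"dx":15,"dy":-40,"dz":0,"gripper":30},{"ax":0,"ay":0,"az":0,"dx":5,"dy":-20,"dz":10,"gripper":30},{"ax":0,"ay":0,"az":0,"dx":0,"dy":0,"dz":15,"gripper":30},{"ax":0,"ay":0,"az":0,"dx":0,"dy":0,"dz":15,"gripper":30},{"ax":0,"ay":0,"az":0,"dx":0,"dy":0,"dz":0,"gripper":30},{"ax":0,"ay":0,"az":0,"dx":0,"dy":0,"dz":0,"gripper":30}]'
```

```text
time: 11.5
position: [0.5674, 0.0864, 0.1497]
tool_rot: [1.0, 0.001, -0.002, -0.0]
ft_force: [0.4, -0.5, -0.7]
grip_width: 0.0535
time: 12.3
position: [0.6168, 0.2307, 0.1102]
tool_rot: [1.0, -0.0, -0.002, 0.0]
ft_force: [0.2, -0.3, -0.6]
grip_width: 0.0538
```

```bash
python3 - <<'E'
from h import *
c=snap('scene','s5');held(c,'blue',off=.014);a=c['img'][100:250,280:480,::-1];cv2.imwrite('pics/s5z.png',cv2.resize(a,None,fx=3.9,fy=3.9,interpolation=3))
E
```

```text
tcp [0.6177 0.2309 0.1112] mask 376 148 390 166 exp [370.7 146.5] [390. 166.]
```

View pics/s5z.png

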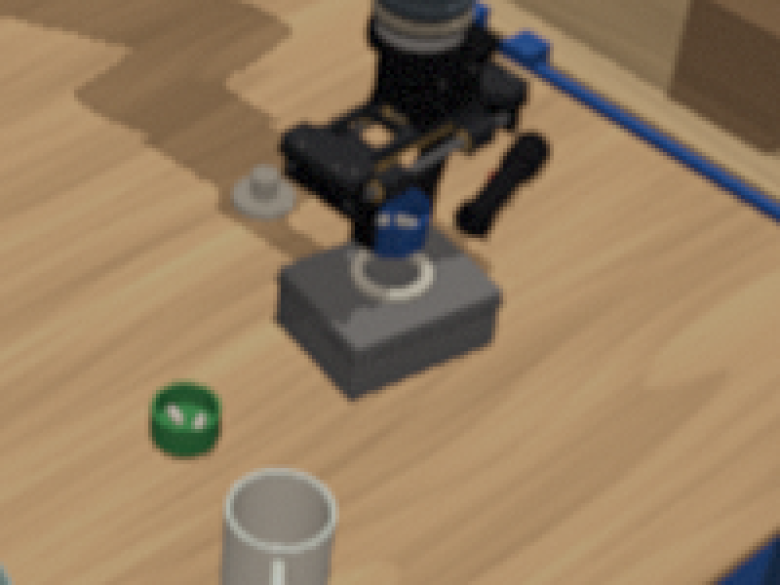

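```bash
python3 - <<'E'
from h import *
for n,uv,r in(('top0',(233,198),16),('scene0',(381,170),16)):
    c={k:v for k,v in np.load(f'pics/{n}.npz').items()}
    g=cv2.cvtColor(c['img'],cv2.COLOR_RGB2GRAY);z=np.zeros_like(g);cv2.circle(z,uv,r,255,-1)
    m=((g>150)&(z>0)).astype(np.uint8);cn=max(cv2.findContours(m,0,1)[0],key=cv2.contourArea)
    h=cv2.convexHull(cn);e=cv2.fitEllipse(h);p=onplane(c,h[:,0],.068)
    print(n,e,onplane(c,[e[0]],.068),cv2.minEnclosingCircle((p[:,:2]*1000).astype(np.float32)))
E
```

```text
top0 ((232.68020629882812, 197.69808959960938), (22.19540786743164, 22.998241424560547), 68.2625732421875) [[0.61762951 0.23342635 0.068     ]] ((617.9314575195312, 233.28289794921875), 29.84366226196289)
scene0 ((380.0730895996094, 168.72877502441406), (13.372469902038574, 20.449960708618164), 97.20362091064453) [[0.62031559 0.23486636 0.068     ]] ((619.7077026367188, 234.91859436035156), 31.596036911010742)
```

```bash
python3 -m inch '[{"ax":0,"ay":0,"az":0,"dx":1,"dy":-3,"dz":10,"gripper":30},{"ax":0,"ay":0,"az":0,"dx":0,"dy":0,"dz":10,"gripper":30},{"ax":0,"ay":0,"az":0,"dx":0,"dy":0,"dz":5,"gripper":30},{"ax":0,"ay":0,"az":0,"dx":0,"dy":0,"dz":3,"gripper":30},{"ax":0,"ay":0,"az":0,"dx":0,"dy":0,"dz":0,"gripper":30},{"ax":0,"ay":0,"az":0,"dx":0,"dy":0,"dz":0,"gripper":30},{"ax":0,"ay":0,"az":0,"dx":0,"dy":0,"dz":0,"gripper":30}]';python3 -m inch '[{"ax":0,"ay":0,"az":0,"dx":0,"dy":0,"dz":2,"gripper":30},{"ax":0,"ay":0,"az":0,"dx":0,"dy":0,"dz":1,"gripper":30},{"ax":0,"ay":0,"az":0,"dx":0,"dy":0,"dz":0,"gripper":30},{"ax":0,"ay":0,"az":0,"dx":0,"dy":0,"dz":0,"gripper":30}]';python3 -m inch '[{"ax":0,"ay":0,"az":0,"dx":0,"dy":0,"dz":1.5,"gripper":30},{"ax":0,"ay":0,"az":0,"dx":0,"dy":0,"dz":0,"gripper":30},{"ax":0,"ay":0,"az":0,"dx":0,"dy":0,"dz":0,"gripper":30}]'
```

```text
time: 13.05
position: [0.6191, 0.2357, 0.0839]
tool_rot: [1.0, 0.001, 0.0, -0.0]
ft_force: [0.2, -0.4, -1.4]
grip_width: 0.0536
time: 13.45
position: [0.6187, 0.2355, 0.0805]
tool_rot: [1.0, 0.001, -0.0, 0.0]
ft_force: [0.5, 0.6, -0.8]
grip_width: 0.0536
time: 13.75
position: [0.6187, 0.2355, 0.079]
tool_rot: [1.0, 0.001, -0.0, 0.0]
ft_force: [0.1, -0.2, -1.0]
grip_width: 0.0537
```

```bash
python3 -m inch '[{"ax":0,"ay":0,"az":0,"dx":0,"dy":1,"dz":1.5,"gripper":30},{"ax":0,"ay":0,"az":0,"dx":0,"dy":0,"dz":0,"gripper":30},{"ax":0,"ay":0,"az":0,"dx":0,"dy":0,"dz":0,"gripper":30}]';python3 -m inch '[{"ax":0,"ay":0,"az":0,"dx":0,"dy":0,"dz":1,"gripper":30},{"ax":0,"ay":0,"az":0,"dx":0,"dy":0,"dz":0,"gripper":30},{"ax":0,"ay":0,"az":0,"dx":0,"dy":0,"dz":0,"gripper":30}]'
```

```text
time: 14.05
position: [0.6187, 0.2345, 0.0774]
tool_rot: [1.0, 0.001, -0.0, 0.0]
ft_force: [-0.5, -0.4, -0.2]
grip_width: 0.0539
time: 14.35
position: [0.6189, 0.2346, 0.0768]
tool_rot: [1.0, 0.001, 0.0, -0.0]
ft_force: [0.1, 0.6, 2.2]
grip_width: 0.0538
```

```bash
python3 -m inch '[{"ax":0,"ay":0,"az":0,"dx":0,"dy":0,"dz":1,"gripper":30},{"ax":0,"ay":0,"az":0,"dx":0,"dy":0,"dz":0,"gripper":30},{"ax":0,"ay":0,"az":0,"dx":0,"dy":0,"dz":0,"gripper":66},{"ax":0,"ay":0,"az":0,"dx":0,"dy":0,"dz":0,"gripper":80},{"ax":0,"ay":0,"az":0,"dx":0,"dy":0,"dz":0,"gripper":80},{"ax":0,"ay":0,"az":0,"dx":0,"dy":0,"dz":-10,"gripper":80},{"ax":0,"ay":0,"az":0,"dx":0,"dy":0,"dz":-25,"gripper":80},{"ax":0,"ay":0,"az":0,"dx":0,"dy":0,"dz":-30,"gripper":80}]';python3 -m inch '[{"ax":0,"ay":0,"az":0,"dx":-2,"dy":40,"dz":0,"gripper":100},{"ax":0,"ay":0,"az":0,"dx":-3,"dy":40,"dz":0,"gripper":100},{"ax":0,"ay":0,"az":0,"dx":-3,"dy":40,"dz":0,"gripper":100},{"ax":0,"ay":0,"az":0,"dx":-3,"dy":40,"dz":0,"gripper":100},{"ax":0,"ay":0,"az":0,"dx":-2,"dy":41,"dz":0,"gripper":100},{"ax":0,"ay":0,"az":0,"dx":0,"dy":0,"dz":0,"gripper":100},{"ax":0,"ay":0,"az":0,"dx":0,"dy":0,"dz":0,"gripper":100},{"ax":0,"ay":0,"az":0,"dx":0,"dy":0,"dz":0,"gripper":100}]'
python3 - <<'E'
from h import *
c=snap('scene','s6');a=c['img'][100:250,250:450,::-1];cv2.imwrite('pics/s6z.png',cv2.resize(a,None,fx=3.9,fy=3.9,interpolation=3))
t=snap('top','t6');a=t['img'][150:300,180:380,::-1];cv2.imwrite('pics/t6z.png',cv2.resize(a,None,fx=3.9,fy=3.9,interpolation=3))
SEED['scene']['green'];m=mask(c,'green',(328,208));print(cv2.boundingRect(m))
m=mask(c,'blue',proj(c,[.619,.234,.08])[0],25);print(cv2.boundingRect(m))
th=np.linspace(0,2*np.pi,60)
q=proj(c,np.concatenate([np.c_[.619+.027*np.cos(th),.234+.027*np.sin(th),0*th+z] for z in(.068,.098)]));print(q.min(0).round(1),q.max(0).round(1))
E
```

```text
time: 15.15
position: [0.6178, 0.2343, 0.1403]
tool_rot: [1.0, 0.001, -0.002, 0.0]
ft_force: [0.7, -0.4, -0.5]
grip_width: 0.0695
time: 15.95
position: [0.6062, 0.0343, 0.1408]
tool_rot: [1.0, 0.001, 0.0, -0.0]
ft_force: [-0.7, -0.2, -0.3]
grip_width: 0.087
(319, 199, 17, 17)
(373, 157, 17, 16)
[370.6 155.3] [389.7 174.5]
```

View pics/s6z.png

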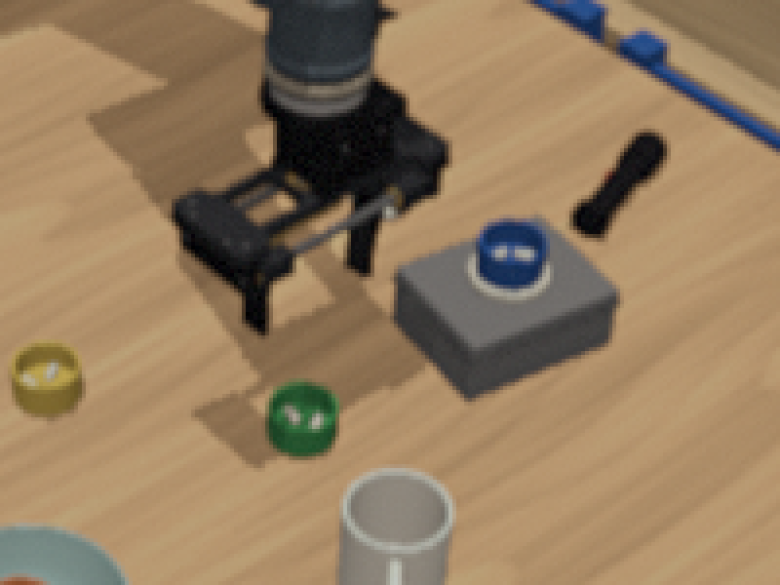

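View pics/t6z.png

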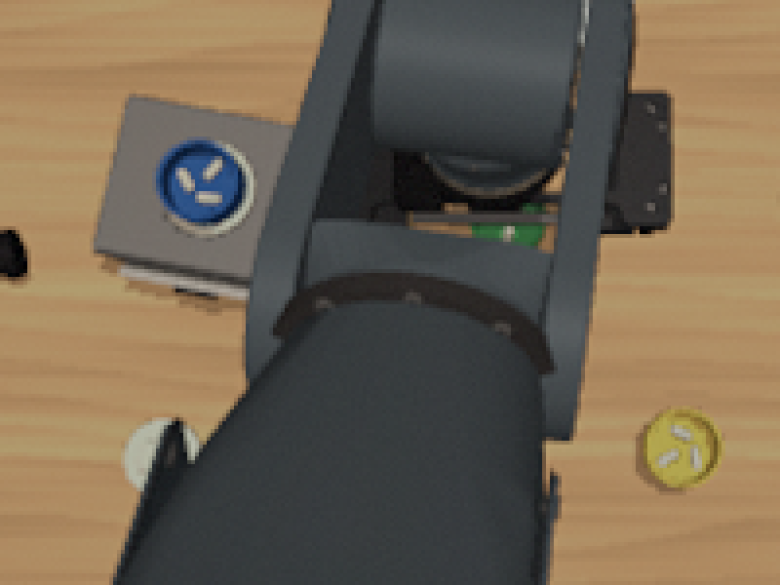

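Blue sits level in the collar at zoomed (512,253), and its box matches the projection of a seated pot within 2–3 px. Now down on green.

```bash
python3 -m inch '[{"ax":0,"ay":0,"az":0,"dx":-1,"dy":1,"dz":30,"gripper":100},{"ax":0,"ay":0,"az":0,"dx":0,"dy":0,"dz":40,"gripper":100},{"ax":0,"ay":0,"az":0,"dx":0,"dy":0,"dz":35,"gripper":100},{"ax":0,"ay":0,"az":0,"dx":0,"dy":0,"dz":17,"gripper":100},{"ax":0,"ay":0,"az":0,"dx":0,"dy":0,"dz":4.5,"gripper":100},{"ax":0,"ay":0,"az":0,"dx":0,"dy":0,"dz":0,"gripper":100},{"ax":0,"ay":0,"az":0,"dx":0,"dy":0,"dz":0,"gripper":100},{"ax":0,"ay":0,"az":0,"dx":0,"dy":0,"dz":0,"gripper":60}]';python3 -m inch '[{"ax":0,"ay":0,"az":0,"dx":0,"dy":0,"dz":0,"gripper":40},{"ax":0,"ay":0,"az":0,"dx":0,"dy":0,"dz":0,"gripper":30},{"ax":0,"ay":0,"az":0,"dx":0,"dy":0,"dz":0,"gripper":30},{"ax":0,"ay":0,"az":0,"dx":0,"dy":0,"dz":0,"gripper":30},{"ax":0,"ay":0,"az":0,"dx":0,"dy":0,"dz":0,"gripper":30},{"ax":0,"ay":0,"az":0,"dx":0,"dy":0,"dz":0,"gripper":30}]' 15
```

```text
time: 16.85
position: [0.6063, 0.0327, 0.0155]
tool_rot: [1.0, 0.001, 0.001, 0.0]
ft_force: [-0.3, -0.4, -0.1]
grip_width: 0.084
time: 17.45
position: [0.6052, 0.0325, 0.0143]
tool_rot: [1.0, 0.001, 0.0, -0.0]
ft_force: [-0.8, 0.3, 2.4]
grip_width: 0.0545
```

```bash
python3 -m inch '[{"ax":0,"ay":0,"az":0,"dx":0,"dy":0,"dz":-8,"gripper":30},{"ax":0,"ay":0,"az":0,"dx":0,"dy":0,"dz":-25,"gripper":30},{"ax":0,"ay":0,"az":0,"dx":0,"dy":0,"dz":-40,"gripper":30},{"ax":0,"ay":0,"az":0,"dx":0,"dy":0,"dz":-40,"gripper":30},{"ax":0,"ay":0,"az":0,"dx":0,"dy":0,"dz":-30,"gripper":30},{"ax":0,"ay":0,"az":0,"dx":0,"dy":0,"dz":0,"gripper":30},{"ax":0,"ay":0,"az":0,"dx":0,"dy":0,"dz":0,"gripper":30}]'
python3 -m inch '[{"ax":0,"ay":0,"az":0,"dx":2,"dy":-30,"dz":0,"gripper":30},{"ax":0,"ay":0,"az":0,"dx":3,"dy":-40,"dz":0,"gripper":30},{"ax":0,"ay":0,"az":0,"dx":3,"dy":-40,"dz":0,"gripper":30},{"ax":0,"ay":0,"az":0,"dx":3,"dy":-40,"dz":0,"gripper":30},{"ax":0,"ay":0,"az":0,"dx":2,"dy":-35,"dz":0,"gripper":30},{"ax":0,"ay":0,"az":0,"dx":1,"dy":-16,"dz":0,"gripper":30},{"ax":0,"ay":0,"az":0,"dx":0,"dy":0,"dz":0,"gripper":30},{"ax":0,"ay":0,"az":0,"dx":0,"dy":0,"dz":0,"gripper":30}]'
python3 - <<'E'
from h import *
c=snap('scene','s7');held(c,'green',off=.014);a=c['img'][90:240,280:480,::-1];cv2.imwrite('pics/s7z.png',cv2.resize(a,None,fx=3.9,fy=3.9,interpolation=3))
E
```

```text
time: 18.15
position: [0.6052, 0.0325, 0.1579]
tool_rot: [1.0, 0.001, 0.001, 0.0]
ft_force: [-0.2, 0.1, -1.6]
grip_width: 0.0543
time: 18.95
position: [0.618, 0.2324, 0.1558]
tool_rot: [1.0, 0.001, -0.001, 0.001]
ft_force: [0.5, 0.0, -0.7]
grip_width: 0.0542
tcp [0.6183 0.2319 0.1562] mask 378 136 393 153 exp [372.5 134.3] [392.3 154. ]
```

View pics/s7z.png

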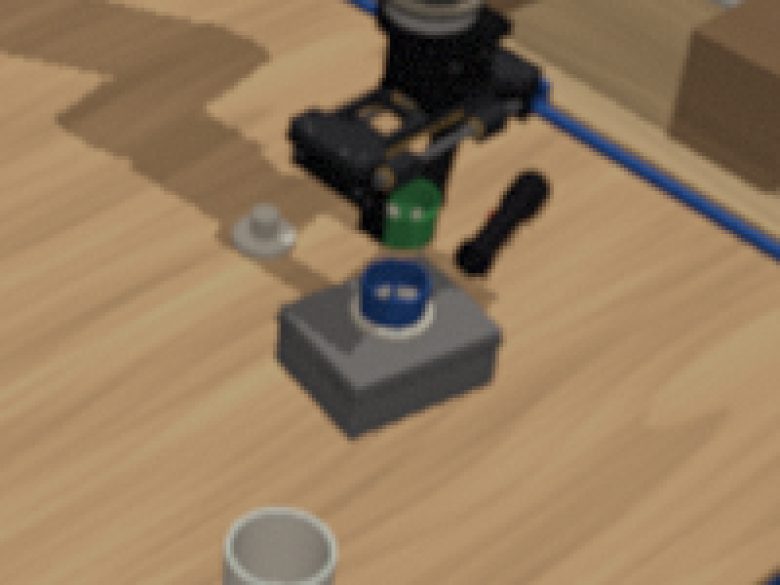

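```bash
python3 -m inch '[{"ax":0,"ay":0,"az":0,"dx":0.5,"dy":-2.3,"dz":15,"gripper":30},{"ax":0,"ay":0,"az":0,"dx":0,"dy":0,"dz":15,"gripper":30},{"ax":0,"ay":0,"az":0,"dx":0,"dy":0,"dz":10,"gripper":30},{"ax":0,"ay":0,"az":0,"dx":0,"dy":0,"dz":2,"gripper":30},{"ax":0,"ay":0,"az":0,"dx":0,"dy":0,"dz":0,"gripper":30},{"ax":0,"ay":0,"az":0,"dx":0,"dy":0,"dz":0,"gripper":30},{"ax":0,"ay":0,"az":0,"dx":0,"dy":0,"dz":0,"gripper":30}]';python3 -m inch '[{"ax":0,"ay":0,"az":0,"dx":0,"dy":0,"dz":2,"gripper":30},{"ax":0,"ay":0,"az":0,"dx":0,"dy":0,"dz":0,"gripper":30},{"ax":0,"ay":0,"az":0,"dx":0,"dy":0,"dz":2,"gripper":30},{"ax":0,"ay":0,"az":0,"dx":0,"dy":0,"dz":0,"gripper":30},{"ax":0,"ay":0,"az":0,"dx":0,"dy":0,"dz":0,"gripper":30}]'
```

```text
time: 19.7
position: [0.6198, 0.236, 0.1157]
tool_rot: [1.0, 0.001, 0.001, -0.0]
ft_force: [-0.7, -0.3, -0.2]
grip_width: 0.0543
time: 20.2
position: [0.6192, 0.2359, 0.111]
tool_rot: [1.0, 0.001, -0.0, 0.0]
ft_force: [-0.5, -0.9, -0.1]
grip_width: 0.0543
```

```bash
python3 -m inch '[{"ax":0,"ay":0,"az":0,"dx":0,"dy":1,"dz":2,"gripper":30},{"ax":0,"ay":0,"az":0,"dx":0,"dy":0,"dz":0,"gripper":30},{"ax":0,"ay":0,"az":0,"dx":0,"dy":0,"dz":1,"gripper":30},{"ax":0,"ay":0,"az":0,"dx":0,"dy":0,"dz":0,"gripper":30},{"ax":0,"ay":0,"az":0,"dx":0,"dy":0,"dz":0,"gripper":30}]';python3 -m inch '[{"ax":0,"ay":0,"az":0,"dx":0,"dy":0,"dz":1,"gripper":30},{"ax":0,"ay":0,"az":0,"dx":0,"dy":0,"dz":0,"gripper":30},{"ax":0,"ay":0,"az":0,"dx":0,"dy":0,"dz":0,"gripper":30}]'
```

```text
time: 20.7
position: [0.6193, 0.2348, 0.108]
tool_rot: [1.0, 0.001, -0.0, -0.0]
ft_force: [0.7, -0.8, -0.2]
grip_width: 0.0547
time: 21.0
position: [0.6194, 0.2349, 0.1073]
tool_rot: [1.0, 0.001, 0.0, -0.0]
ft_force: [0.6, 0.1, 1.6]
grip_width: 0.0544
```

```bash
python3 -m inch '[{"ax":0,"ay":0,"az":0,"dx":0,"dy":0,"dz":1,"gripper":30},{"ax":0,"ay":0,"az":0,"dx":0,"dy":0,"dz":0,"gripper":30},{"ax":0,"ay":0,"az":0,"dx":0,"dy":0,"dz":0,"gripper":66},{"ax":0,"ay":0,"az":0,"dx":0,"dy":0,"dz":0,"gripper":80},{"ax":0,"ay":0,"az":0,"dx":0,"dy":0,"dz":0,"gripper":80},{"ax":0,"ay":0,"az":0,"dx":0,"dy":0,"dz":-10,"gripper":80},{"ax":0,"ay":0,"az":0,"dx":0,"dy":0,"dz":-25,"gripper":80},{"ax":0,"ay":0,"az":0,"dx":0,"dy":0,"dz":-30,"gripper":80}]';python3 -m inch '[{"ax":0,"ay":0,"az":0,"dx":-15,"dy":30,"dz":0,"gripper":100},{"ax":0,"ay":0,"az":0,"dx":-22,"dy":42,"dz":0,"gripper":100},{"ax":0,"ay":0,"az":0,"dx":-22,"dy":42,"dz":0,"gripper":100},{"ax":0,"ay":0,"az":0,"dx":-22,"dy":42,"dz":0,"gripper":100},{"ax":0,"ay":0,"az":0,"dx":-22,"dy":42,"dz":0,"gripper":100},{"ax":0,"ay":0,"az":0,"dx":-22,"dy":42,"dz":0,"gripper":100},{"ax":0,"ay":0,"az":0,"dx":-22,"dy":42,"dz":0,"gripper":100},{"ax":0,"ay":0,"az":0,"dx":-22,"dy":40,"dz":0,"gripper":100}]';python3 -m inch '[{"ax":0,"ay":0,"az":0,"dx":0,"dy":0,"dz":30,"gripper":100},{"ax":0,"ay":0,"az":0,"dx":0,"dy":0,"dz":30,"gripper":100},{"ax":0,"ay":0,"az":0,"dx":0,"dy":0,"dz":0,"gripper":100},{"ax":0,"ay":0,"az":0,"dx":0,"dy":0,"dz":0,"gripper":100},{"ax":0,"ay":0,"az":0,"dx":0,"dy":0,"dz":0,"gripper":100}]'
python3 - <<'E'
from h import *
c=snap('scene','s8');a=c['img'][90:270,210:450,::-1];cv2.imwrite('pics/s8z.png',cv2.resize(a,None,fx=3.3,fy=3.3,interpolation=3))
E
```

```text
time: 21.8
position: [0.6184, 0.2346, 0.1708]
tool_rot: [1.0, 0.001, -0.002, 0.0]
ft_force: [0.5, 0.7, 0.5]
grip_width: 0.0694
time: 22.6
position: [0.4503, -0.0892, 0.1718]
tool_rot: [1.0, 0.001, 0.001, 0.0]
ft_force: [0.5, -0.9, 0.3]
grip_width: 0.0872
time: 23.1
position: [0.452, -0.0875, 0.1123]
tool_rot: [1.0, 0.001, 0.001, 0.001]
ft_force: [-0.4, 0.9, 0.4]
grip_width: 0.0869
```

View pics/s8z.png

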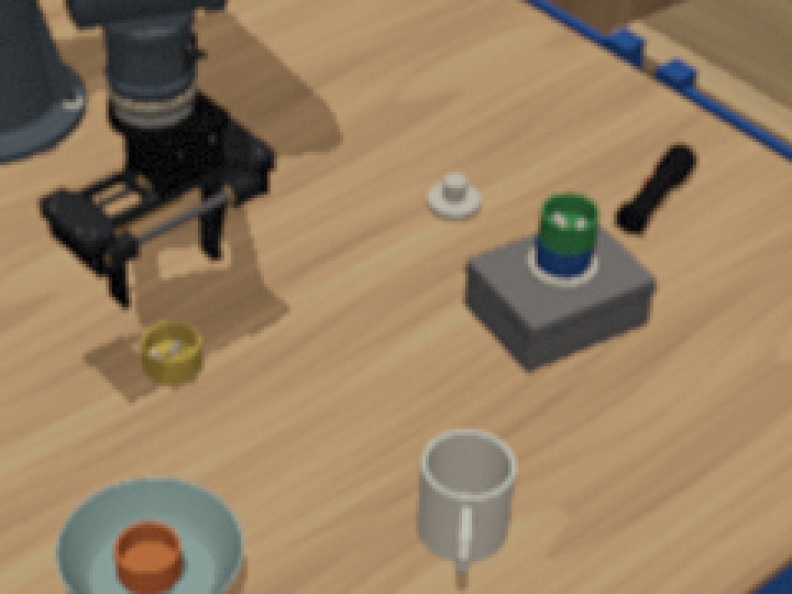

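Green is seated squarely on blue at zoomed (568,235). Yellow next.

```bash
python3 -m inch '[{"ax":0,"ay":0,"az":0,"dx":-2.5,"dy":0,"dz":25,"gripper":100},{"ax":0,"ay":0,"az":0,"dx":0,"dy":0,"dz":35,"gripper":100},{"ax":0,"ay":0,"az":0,"dx":0,"dy":0,"dz":25,"gripper":100},{"ax":0,"ay":0,"az":0,"dx":0,"dy":0,"dz":10,"gripper":100},{"ax":0,"ay":0,"az":0,"dx":0,"dy":0,"dz":3,"gripper":100},{"ax":0,"ay":0,"az":0,"dx":0,"dy":0,"dz":0,"gripper":100},{"ax":0,"ay":0,"az":0,"dx":0,"dy":0,"dz":0,"gripper":100},{"ax":0,"ay":0,"az":0,"dx":0,"dy":0,"dz":0,"gripper":60}]';python3 -m inch '[{"ax":0,"ay":0,"az":0,"dx":0,"dy":0,"dz":0,"gripper":40},{"ax":0,"ay":0,"az":0,"dx":0,"dy":0,"dz":0,"gripper":30},{"ax":0,"ay":0,"az":0,"dx":0,"dy":0,"dz":0,"gripper":30},{"ax":0,"ay":0,"az":0,"dx":0,"dy":0,"dz":0,"gripper":30},{"ax":0,"ay":0,"az":0,"dx":0,"dy":0,"dz":0,"gripper":30},{"ax":0,"ay":0,"az":0,"dx":0,"dy":0,"dz":0,"gripper":30}]' 15
```

```text
time: 23.95
position: [0.4491, -0.0877, 0.0141]
tool_rot: [1.0, 0.001, 0.001, 0.0]
ft_force: [-0.2, -1.0, 0.8]
grip_width: 0.084
time: 24.55
position: [0.4483, -0.0875, 0.0131]
tool_rot: [1.0, 0.001, 0.0, -0.0]
ft_force: [0.5, 0.3, 1.4]
grip_width: 0.0532
```

```bash
python3 -m inch '[{"ax":0,"ay":0,"az":0,"dx":0,"dy":0,"dz":-8,"gripper":30},{"ax":0,"ay":0,"az":0,"dx":0,"dy":0,"dz":-25,"gripper":30},{"ax":0,"ay":0,"az":0,"dx":0,"dy":0,"dz":-40,"gripper":30},{"ax":0,"ay":0,"az":0,"dx":0,"dy":0,"dz":-45,"gripper":30},{"ax":0,"ay":0,"az":0,"dx":0,"dy":0,"dz":-35,"gripper":30},{"ax":0,"ay":0,"az":0,"dx":0,"dy":0,"dz":-20,"gripper":30},{"ax":0,"ay":0,"az":0,"dx":0,"dy":0,"dz":0,"gripper":30},{"ax":0,"ay":0,"az":0,"dx":0,"dy":0,"dz":0,"gripper":30}]'
python3 -m inch '[{"ax":0,"ay":0,"az":0,"dx":15,"dy":-28,"dz":0,"gripper":30},{"ax":0,"ay":0,"az":0,"dx":22,"dy":-42,"dz":0,"gripper":30},{"ax":0,"ay":0,"az":0,"dx":22,"dy":-42,"dz":0,"gripper":30},{"ax":0,"ay":0,"az":0,"dx":22,"dy":-42,"dz":0,"gripper":30},{"ax":0,"ay":0,"az":0,"dx":22,"dy":-42,"dz":0,"gripper":30},{"ax":0,"ay":0,"az":0,"dx":22,"dy":-42,"dz":0,"gripper":30},{"ax":0,"ay":0,"az":0,"dx":22,"dy":-42,"dz":0,"gripper":30},{"ax":0,"ay":0,"az":0,"dx":15,"dy":-28,"dz":0,"gripper":30}]'
python3 -m inch '[{"ax":0,"ay":0,"az":0,"dx":8,"dy":-14,"dz":0,"gripper":30},{"ax":0,"ay":0,"az":0,"dx":0,"dy":0,"dz":0,"gripper":30},{"ax":0,"ay":0,"az":0,"dx":0,"dy":0,"dz":0,"gripper":30},{"ax":0,"ay":0,"az":0,"dx":0,"dy":0,"dz":0,"gripper":30}]'
python3 - <<'E'
from h import *
c=snap('scene','s9');held(c,'yellow',off=.0135);a=c['img'][80:230,280:480,::-1];cv2.imwrite('pics/s9z.png',cv2.resize(a,None,fx=3.9,fy=3.9,interpolation=3))
E
```

```text
time: 25.35
position: [0.4479, -0.0873, 0.1861]
tool_rot: [1.0, 0.001, 0.0, 0.0]
ft_force: [-0.2, 0.0, -0.9]
grip_width: 0.0536
time: 26.15
position: [0.6095, 0.2237, 0.183]
tool_rot: [1.0, 0.002, -0.002, 0.0]
ft_force: [0.5, -0.0, -1.1]
grip_width: 0.0534
time: 26.55
position: [0.6165, 0.2335, 0.1847]
tool_rot: [1.0, 0.0, -0.002, 0.001]
ft_force: [-0.7, 0.4, -0.7]
grip_width: 0.0532
tcp [0.6168 0.2334 0.1852] mask 379 126 394 145 exp [373.5 125.6] [393.6 145.5]
```

View pics/s9z.png

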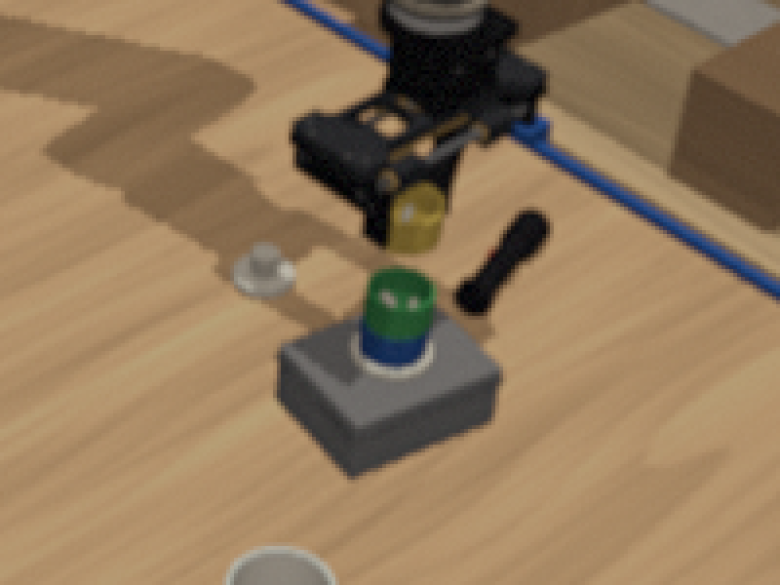

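```bash
python3 -m inch '[{"ax":0,"ay":0,"az":0,"dx":1.5,"dy":-1,"dz":15,"gripper":30},{"ax":0,"ay":0,"az":0,"dx":0,"dy":0,"dz":15,"gripper":30},{"ax":0,"ay":0,"az":0,"dx":0,"dy":0,"dz":8,"gripper":30},{"ax":0,"ay":0,"az":0,"dx":0,"dy":0,"dz":2,"gripper":30},{"ax":0,"ay":0,"az":0,"dx":0,"dy":0,"dz":0,"gripper":30},{"ax":0,"ay":0,"az":0,"dx":0,"dy":0,"dz":0,"gripper":30},{"ax":0,"ay":0,"az":0,"dx":0,"dy":0,"dz":0,"gripper":30}]'
```

```text
time: 27.3
position: [0.6197, 0.236, 0.1467]
tool_rot: [1.0, 0.001, 0.001, -0.0]
ft_force: [0.2, -0.3, -1.2]
grip_width: 0.0533
```

```bash
python3 -m inch '[{"ax":0,"ay":0,"az":0,"dx":-0.5,"dy":1,"dz":3,"gripper":30},{"ax":0,"ay":0,"az":0,"dx":0,"dy":0,"dz":2,"gripper":30},{"ax":0,"ay":0,"az":0,"dx":0,"dy":0,"dz":2,"gripper":30},{"ax":0,"ay":0,"az":0,"dx":0,"dy":0,"dz":1,"gripper":30},{"ax":0,"ay":0,"az":0,"dx":0,"dy":0,"dz":0,"gripper":30},{"ax":0,"ay":0,"az":0,"dx":0,"dy":0,"dz":0,"gripper":30}]';python3 -m inch '[{"ax":0,"ay":0,"az":0,"dx":0,"dy":0,"dz":1.5,"gripper":30},{"ax":0,"ay":0,"az":0,"dx":0,"dy":0,"dz":0,"gripper":30},{"ax":0,"ay":0,"az":0,"dx":0,"dy":0,"dz":0,"gripper":30}]'
```

```text
time: 27.9
position: [0.6188, 0.2349, 0.138]
tool_rot: [1.0, 0.001, -0.0, -0.0]
ft_force: [1.2, 0.4, -1.0]
grip_width: 0.0532
time: 28.2
position: [0.6187, 0.2348, 0.1365]
tool_rot: [1.0, 0.001, -0.0, -0.0]
ft_force: [0.2, 0.1, 0.2]
grip_width: 0.0533
```

```bash
python3 -m inch '[{"ax":0,"ay":0,"az":0,"dx":0,"dy":0,"dz":1,"gripper":30},{"ax":0,"ay":0,"az":0,"dx":0,"dy":0,"dz":0,"gripper":30},{"ax":0,"ay":0,"az":0,"dx":0,"dy":0,"dz":0,"gripper":30}]'; python3 -m inch '[{"ax":0,"ay":0,"az":0,"dx":0,"dy":0,"dz":0.5,"gripper":30},{"ax":0,"ay":0,"az":0,"dx":0,"dy":0,"dz":0,"gripper":30},{"ax":0,"ay":0,"az":0,"dx":0,"dy":0,"dz":0,"gripper":30}]'
```

```text
time: 28.5
position: [0.6189, 0.2349, 0.1362]
tool_rot: [1.0, 0.001, 0.0, -0.0]
ft_force: [-1.3, -0.1, 2.9]
grip_width: 0.0539
time: 28.8
position: [0.619, 0.2349, 0.1361]
tool_rot: [1.0, 0.001, 0.0, -0.0]
ft_force: [-1.8, -0.7, 6.3]
grip_width: 0.0531
```

```bash
python3 -m inch '[{"ax":0,"ay":0,"az":0,"dx":0,"dy":0,"dz":0,"gripper":66},{"ax":0,"ay":0,"az":0,"dx":0,"dy":0,"dz":0,"gripper":80},{"ax":0,"ay":0,"az":0,"dx":0,"dy":0,"dz":0,"gripper":80},{"ax":0,"ay":0,"az":0,"dx":0,"dy":0,"dz":-10,"gripper":80},{"ax":0,"ay":0,"az":0,"dx":0,"dy":0,"dz":-25,"gripper":80},{"ax":0,"ay":0,"az":0,"dx":0,"dy":0,"dz":-30,"gripper":80},{"ax":0,"ay":0,"az":0,"dx":0,"dy":0,"dz":-10,"gripper":80}]';python3 -m inch '[{"ax":0,"ay":0,"az":0,"dx":-25,"dy":-5,"dz":0,"gripper":80},{"ax":0,"ay":0,"az":0,"dx":-40,"dy":-7,"dz":0,"gripper":80},{"ax":0,"ay":0,"az":0,"dx":-40,"dy":-8,"dz":0,"gripper":80},{"ax":0,"ay":0,"az":0,"dx":-40,"dy":-8,"dz":0,"gripper":80},{"ax":0,"ay":0,"az":0,"dx":-35,"dy":-7,"dz":0,"gripper":80},{"ax":0,"ay":0,"az":0,"dx":0,"dy":0,"dz":40,"gripper":80},{"ax":0,"ay":0,"az":0,"dx":0,"dy":0,"dz":40,"gripper":80},{"ax":0,"ay":0,"az":0,"dx":0,"dy":0,"dz":30,"gripper":80}]';python3 -m inch '[{"ax":0,"ay":0,"az":0,"dx":0,"dy":0,"dz":30,"gripper":80},{"ax":0,"ay":0,"az":0,"dx":0,"dy":0,"dz":0,"gripper":80},{"ax":0,"ay":0,"az":0,"dx":0,"dy":0,"dz":0,"gripper":80},{"ax":0,"ay":0,"az":0,"dx":0,"dy":0,"dz":0,"gripper":80}]'
python3 - <<'E'
from h import *
c=snap('scene','s10');a=c['img'][80:230,260:460,::-1];cv2.imwrite('pics/s10z.png',cv2.resize(a,None,fx=3.9,fy=3.9,interpolation=3))
E
```

```text
time: 29.5
position: [0.6209, 0.2354, 0.2139]
tool_rot: [1.0, 0.001, 0.003, -0.001]
ft_force: [0.1, 0.2, 0.6]
grip_width: 0.0696
time: 30.3
position: [0.4377, 0.2695, 0.0986]
tool_rot: [1.0, 0.001, -0.0, 0.0]
ft_force: [0.8, -0.5, -0.5]
grip_width: 0.0696
time: 30.7
position: [0.4398, 0.2699, 0.0714]
tool_rot: [1.0, 0.001, 0.001, -0.0]
ft_force: [-0.4, -0.5, -0.2]
grip_width: 0.0696
```

View pics/s10z.png

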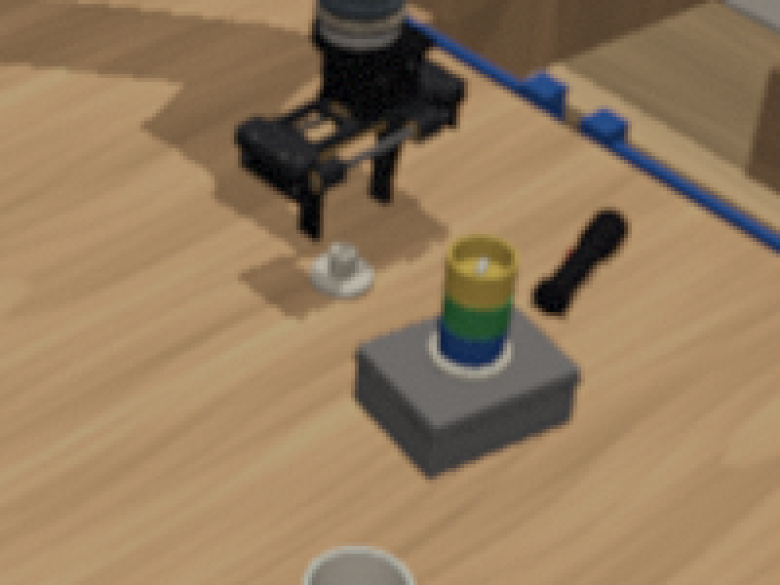

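Yellow is seated and the tower is straight at zoomed (478,300). The lid is centred between the fingers at (342,268), so I'll grip its knob just above the disc.

```bash
python3 -m inch '[{"ax":0,"ay":0,"az":0,"dx":-1,"dy":0,"dz":20,"gripper":80},{"ax":0,"ay":0,"az":0,"dx":0,"dy":0,"dz":20,"gripper":80},{"ax":0,"ay":0,"az":0,"dx":0,"dy":0,"dz":10,"gripper":80},{"ax":0,"ay":0,"az":0,"dx":0,"dy":0,"dz":2.5,"gripper":80},{"ax":0,"ay":0,"az":0,"dx":0,"dy":0,"dz":0,"gripper":80},{"ax":0,"ay":0,"az":0,"dx":0,"dy":0,"dz":0,"gripper":80},{"ax":0,"ay":0,"az":0,"dx":0,"dy":0,"dz":0,"gripper":50}]';python3 -m inch '[{"ax":0,"ay":0,"az":0,"dx":0,"dy":0,"dz":0,"gripper":30},{"ax":0,"ay":0,"az":0,"dx":0,"dy":0,"dz":0,"gripper":5},{"ax":0,"ay":0,"az":0,"dx":0,"dy":0,"dz":0,"gripper":5},{"ax":0,"ay":0,"az":0,"dx":0,"dy":0,"dz":0,"gripper":5},{"ax":0,"ay":0,"az":0,"dx":0,"dy":0,"dz":0,"gripper":5},{"ax":0,"ay":0,"az":0,"dx":0,"dy":0,"dz":0,"gripper":5},{"ax":0,"ay":0,"az":0,"dx":0,"dy":0,"dz":0,"gripper":5}]' 15
```

```text
time: 31.45
position: [0.4383, 0.2698, 0.0183]
tool_rot: [1.0, 0.001, 0.001, -0.0]
ft_force: [0.3, 0.1, -0.8]
grip_width: 0.0665
time: 32.15
position: [0.4377, 0.2696, 0.0175]
tool_rot: [1.0, 0.001, 0.0, -0.0]
ft_force: [-0.4, 0.2, 0.3]
grip_width: 0.0234
```

```bash
python3 -m inch '[{"ax":0,"ay":0,"az":0,"dx":0,"dy":0,"dz":-8,"gripper":5},{"ax":0,"ay":0,"az":0,"dx":0,"dy":0,"dz":-25,"gripper":5},{"ax":0,"ay":0,"az":0,"dx":0,"dy":0,"dz":-40,"gripper":5},{"ax":0,"ay":0,"az":0,"dx":0,"dy":0,"dz":-45,"gripper":5},{"ax":0,"ay":0,"az":0,"dx":0,"dy":0,"dz":-40,"gripper":5},{"ax":0,"ay":0,"az":0,"dx":0,"dy":0,"dz":-30,"gripper":5},{"ax":0,"ay":0,"az":0,"dx":0,"dy":0,"dz":-10,"gripper":5},{"ax":0,"ay":0,"az":0,"dx":0,"dy":0,"dz":0,"gripper":5}]'
python3 -m inch '[{"ax":0,"ay":0,"az":0,"dx":25,"dy":5,"dz":0,"gripper":5},{"ax":0,"ay":0,"az":0,"dx":40,"dy":8,"dz":0,"gripper":5},{"ax":0,"ay":0,"az":0,"dx":40,"dy":8,"dz":0,"gripper":5},{"ax":0,"ay":0,"az":0,"dx":35,"dy":7,"dz":0,"gripper":5},{"ax":0,"ay":0,"az":0,"dx":25,"dy":5,"dz":0,"gripper":5},{"ax":0,"ay":0,"az":0,"dx":15,"dy":2,"dz":0,"gripper":5},{"ax":0,"ay":0,"az":0,"dx":0,"dy":0,"dz":0,"gripper":5},{"ax":0,"ay":0,"az":0,"dx":0,"dy":0,"dz":0,"gripper":5}]'
python3 -m inch '[{"ax":0,"ay":0,"az":0,"dx":0,"dy":0,"dz":0,"gripper":5},{"ax":0,"ay":0,"az":0,"dx":0,"dy":0,"dz":0,"gripper":5}]'
python3 - <<'E'
from h import *
c=snap('scene','s11');a=c['img'][60:210,300:500,::-1];cv2.imwrite('pics/s11z.png',cv2.resize(a,None,fx=3.9,fy=3.9,interpolation=3))
E
```

```text
time: 32.95
position: [0.4383, 0.2698, 0.2171]
tool_rot: [1.0, 0.001, 0.002, -0.001]
ft_force: [0.5, 0.1, -0.9]
grip_width: 0.0233
time: 33.75
position: [0.616, 0.2345, 0.2129]
tool_rot: [1.0, 0.001, -0.003, 0.0]
ft_force: [-0.5, 0.8, -0.6]
grip_width: 0.0233
time: 33.95
position: [0.6164, 0.2352, 0.2151]
tool_rot: [1.0, 0.001, -0.001, 0.0]
ft_force: [-0.9, -0.1, -0.1]
grip_width: 0.0237
```

View pics/s11z.png

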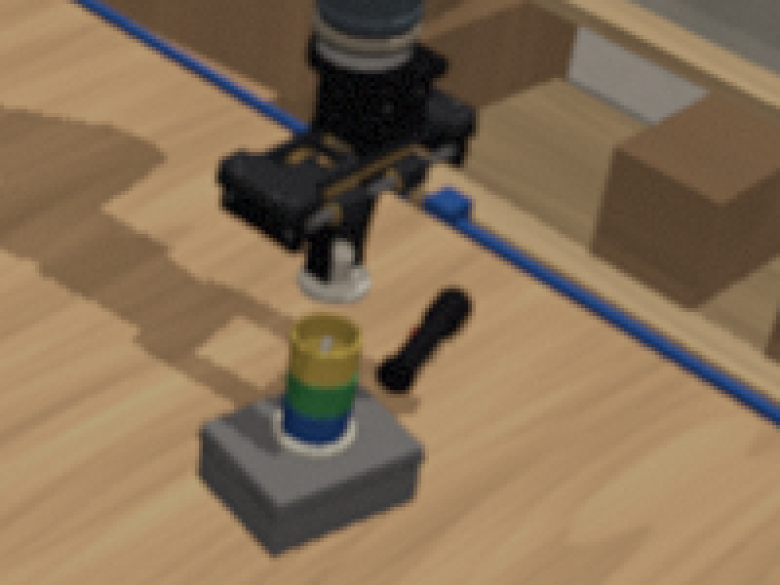

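```bash
python3 - <<'E'
from h import *
c={k:v for k,v in np.load('pics/s11.npz').items()}
p=robot.get_obs()['position'];t=np.linspace(0,6.28,60)
q=proj(c,np.concatenate([np.c_[p[0]+.027*np.cos(t),p[1]+.027*np.sin(t),0*t+p[2]-.0175+z] for z in(.005,.013)]));print(p,q.min(0),q.max(0))
g=cv2.cvtColor(c['img'],cv2.COLOR_RGB2HSV);m=((g[:,:,1]<50)&(g[:,:,2]>120)).astype(np.uint8);m[:120]=0;m[141:]=0;m[:,:370]=0;m[:,400:]=0
print(cv2.boundingRect(m))
E
python3 -m inch '[{"ax":0,"ay":0,"az":0,"dx":1.5,"dy":0,"dz":15,"gripper":5},{"ax":0,"ay":0,"az":0,"dx":0,"dy":0,"dz":12,"gripper":5},{"ax":0,"ay":0,"az":0,"dx":0,"dy":0,"dz":6,"gripper":5},{"ax":0,"ay":0,"az":0,"dx":0,"dy":0,"dz":2,"gripper":5},{"ax":0,"ay":0,"az":0,"dx":0,"dy":0,"dz":0,"gripper":5},{"ax":0,"ay":0,"az":0,"dx":0,"dy":0,"dz":0,"gripper":5},{"ax":0,"ay":0,"az":0,"dx":0,"dy":0,"dz":0,"gripper":5}]'
```

```text
[0.61666311 0.23523267 0.21549059] [374.8229074  124.13681976] [394.15974267 137.81040766]
(377, 123, 18, 14)
time: 34.7
position: [0.6197, 0.2349, 0.1811]
tool_rot: [1.0, 0.001, 0.001, -0.0]
ft_force: [0.6, -0.8, -0.5]
grip_width: 0.0236
```

```bash
python3 -m inch '[{"ax":0,"ay":0,"az":0,"dx":-0.5,"dy":0,"dz":3,"gripper":5},{"ax":0,"ay":0,"az":0,"dx":0,"dy":0,"dz":2,"gripper":5},{"ax":0,"ay":0,"az":0,"dx":0,"dy":0,"dz":2,"gripper":5},{"ax":0,"ay":0,"az":0,"dx":0,"dy":0,"dz":0,"gripper":5},{"ax":0,"ay":0,"az":0,"dx":0,"dy":0,"dz":0,"gripper":5}]';python3 -m inch '[{"ax":0,"ay":0,"az":0,"dx":0,"dy":0,"dz":2,"gripper":5},{"ax":0,"ay":0,"az":0,"dx":0,"dy":0,"dz":0,"gripper":5},{"ax":0,"ay":0,"az":0,"dx":0,"dy":0,"dz":0,"gripper":5},{"ax":0,"ay":0,"az":0,"dx":0,"dy":0,"dz":0,"gripper":5}]'
```

```text
time: 35.2
position: [0.6187, 0.2349, 0.1735]
tool_rot: [1.0, 0.001, -0.0, 0.0]
ft_force: [0.0, -0.5, -0.9]
grip_width: 0.0235
time: 35.6
position: [0.6188, 0.2349, 0.1716]
tool_rot: [1.0, 0.001, 0.0, -0.0]
ft_force: [-0.8, 1.1, -0.4]
grip_width: 0.0236
```

```bash
python3 -m inch '[{"ax":0,"ay":0,"az":0,"dx":0,"dy":0,"dz":1.5,"gripper":5},{"ax":0,"ay":0,"az":0,"dx":0,"dy":0,"dz":0,"gripper":5},{"ax":0,"ay":0,"az":0,"dx":0,"dy":0,"dz":0,"gripper":5}]';python3 -m inch '[{"ax":0,"ay":0,"az":0,"dx":0,"dy":0,"dz":1,"gripper":5},{"ax":0,"ay":0,"az":0,"dx":0,"dy":0,"dz":0,"gripper":5},{"ax":0,"ay":0,"az":0,"dx":0,"dy":0,"dz":0,"gripper":5}]'
```

```text
time: 35.9
position: [0.6192, 0.2349, 0.1705]
tool_rot: [1.0, 0.001, 0.001, -0.0]
ft_force: [0.2, 0.2, 2.5]
grip_width: 0.0235
time: 36.2
position: [0.6193, 0.235, 0.1705]
tool_rot: [1.0, 0.001, 0.001, -0.0]
ft_force: [-0.4, -0.9, 7.1]
grip_width: 0.0232
```

Contact came at TCP 0.1705, exactly the seated height. Next I let go and retreat.

```bash
python3 -m inch '[{"ax":0,"ay":0,"az":0,"dx":0,"dy":0,"dz":-1,"gripper":5},{"ax":0,"ay":0,"az":0,"dx":0,"dy":0,"dz":0,"gripper":35},{"ax":0,"ay":0,"az":0,"dx":0,"dy":0,"dz":0,"gripper":70},{"ax":0,"ay":0,"az":0,"dx":0,"dy":0,"dz":0,"gripper":70},{"ax":0,"ay":0,"az":0,"dx":0,"dy":0,"dz":0,"gripper":70},{"ax":0,"ay":0,"az":0,"dx":0,"dy":0,"dz":-10,"gripper":70},{"ax":0,"ay":0,"az":0,"dx":0,"dy":0,"dz":-25,"gripper":70},{"ax":0,"ay":0,"az":0,"dx":0,"dy":0,"dz":-35,"gripper":70}]';python3 -m inch '[{"ax":0,"ay":0,"az":0,"dx":-15,"dy":25,"dz":0,"gripper":70},{"ax":0,"ay":0,"az":0,"dx":-20,"dy":42,"dz":0,"gripper":70},{"ax":0,"ay":0,"az":0,"dx":-20,"dy":42,"dz":0,"gripper":70},{"ax":0,"ay":0,"az":0,"dx":-20,"dy":42,"dz":0,"gripper":70},{"ax":0,"ay":0,"az":0,"dx":-20,"dy":42,"dz":0,"gripper":70},{"ax":0,"ay":0,"az":0,"dx":-20,"dy":42,"dz":0,"gripper":70},{"ax":0,"ay":0,"az":0,"dx":-20,"dy":42,"dz":0,"gripper":70},{"ax":0,"ay":0,"az":0,"dx":-15,"dy":30,"dz":0,"gripper":70}]';python3 -m inch '[{"ax":0,"ay":0,"az":0,"dx":0,"dy":0,"dz":0,"gripper":70},{"ax":0,"ay":0,"az":0,"dx":0,"dy":0,"dz":0,"gripper":70},{"ax":0,"ay":0,"az":0,"dx":0,"dy":0,"dz":0,"gripper":70},{"ax":0,"ay":0,"az":0,"dx":0,"dy":0,"dz":0,"gripper":70}]'
python3 - <<'E'
from h import *
c=snap('scene','s12');a=c['img'][90:300,150:450,::-1];cv2.imwrite('pics/s12z.png',cv2.resize(a,None,fx=2.6,fy=2.6,interpolation=3))
t=snap('top','t12');a=t['img'][110:300,110:500,::-1];cv2.imwrite('pics/t12z.png',cv2.resize(a,None,fx=2,fy=2,interpolation=3))
# untouched items: image difference vs first view
for n,u in(('mug',(328,150)),('torch',(162,221)),('grip',(477,227))):
    t0=cv2.imread('pics/top0.png').astype(int);t1=t['img'][:,:,::-1].astype(int);x,y=u
    print(n,np.abs(t0-t1)[y-22:y+22,x-28:x+28].mean())
X=cloud(t).reshape(-1,3);P=X[(np.hypot(X[:,0]-.619,X[:,1]-.235)<.04)]
K=P[(P[:,2]>.18)];D=P[(P[:,2]>.155)&(P[:,2]<.175)]
print('knob',K.mean(0),'top',np.percentile(K[:,2],50),'disc',D.mean(0),np.median(D[:,2]),len(K),len(D))
E
```

```text
time: 37.0
position: [0.6175, 0.2346, 0.2393]
tool_rot: [1.0, 0.001, -0.002, 0.0]
ft_force: [0.4, 0.5, -0.4]
grip_width: 0.0597
time: 37.8
position: [0.4683, -0.0746, 0.241]
tool_rot: [1.0, 0.0, 0.001, 0.001]
ft_force: [-0.1, 0.5, -0.7]
grip_width: 0.061
time: 38.2
position: [0.4699, -0.0714, 0.2402]
tool_rot: [1.0, 0.002, 0.0, -0.0]
ft_force: [0.8, -0.7, -0.4]
grip_width: 0.0611
mug 8.00108225108225
torch 7.074404761904762
grip 8.146103896103897
knob [0.61998125 0.23209097 0.18715093] top 0.18739942927980535 disc [0.6176891  0.23009712 0.16529053] 0.16566504633740042 90 337
```

View pics/s12z.png

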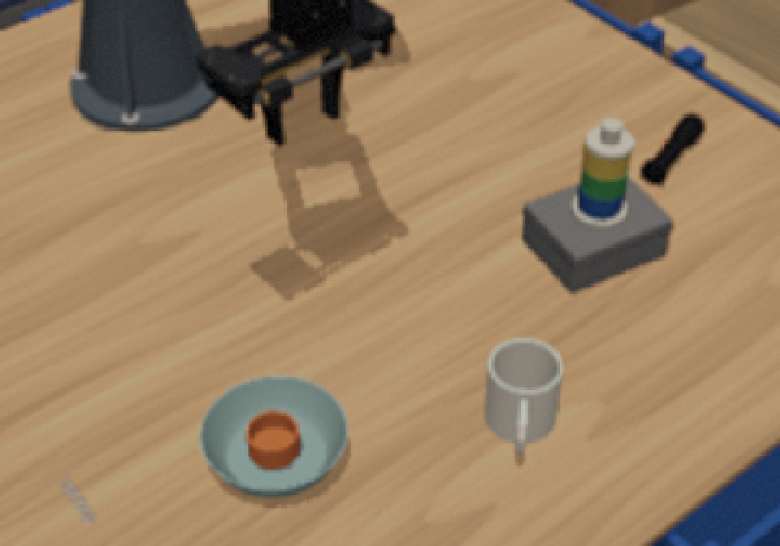

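View pics/t12z.png

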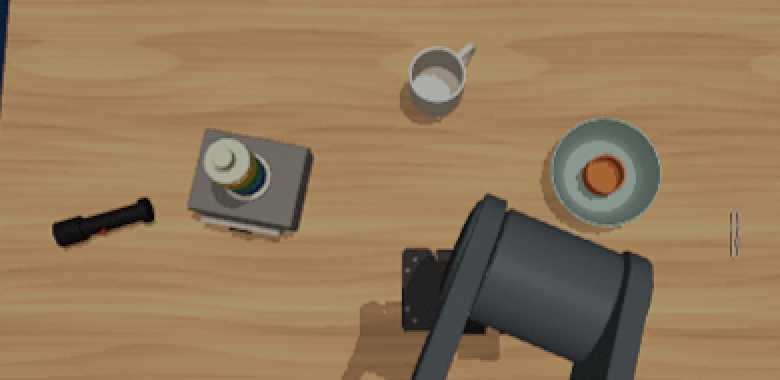

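The lid's disc top reads 165.7 mm (166 expected) and its knob top 187.4 mm (188 expected). Tower, bowl and the other three items look right in both views, so I'm handing in.

```bash
python3 -c "
from rig import robot
print(robot.hand_in())"
```

```text
the job is handed in; nothing more can be done
None
```

I stood the orange pot upright in the bowl. Then I built the tower in the collar in the order asked: blue, green, yellow, then the white lid. Each piece was seated and let go before the next, and I handed in at about 38 s of the 138 s allowed.

**Seating:** each piece touched down within about 0.5 mm of its computed seated height. The finished lid measured 165.7 mm at the disc (166 expected) and 187.4 mm at the knob top (188 expected). The gripper was well clear at hand-in.

**Forces:** the readings taken at the end of each move never exceeded about 7 N.

**Mug, torch and grip:** they look unmoved in both views. Before and after pictures of all three differ by about the same small amount (7–8 grey levels), which I took to be image noise.

**Disagreement:** the two cameras differed by about 2–6 mm in x. I used values between the two, and that was within the fit tolerance.

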